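# Clear the mosaic strip-cutter bed

## Task

Clear the strip-cutter bed for the next cut. First lift the freshly glued mosaic trivets off it with the red-handled spatula and set them down, level and wholly on the cork drying board, without the gripper touching or tipping them; then drive every glass offcut along its T-slot with the narrow scraper, out of the open end into the enamel tray. Finish with both tools lying on the green mat, and leave the nippers, the glue bottle and the tile pot where they are.

Things in the scene. Friction and masses are not known exactly. Their poses are not given: they have to be found in the camera images.
- bed: Fixed aluminium T-slot bed, 200 (x) x 260 (y) mm, top at z 95, origin at table level under its centre. Three T-slots along y, at x = -55, -5 and +45: mouth 20 wide (z 89 to 95), channel below 34 wide (z 76 to 89). Open at the -y end (y -130), closed at +y by a dark end plate (y 130 to 140, flush on top). Red fence on the +x edge (x 85 to 99, up to z 121), knobs and a carriage on it up to z 147.
- tray: Fixed white enamel tray with blue rim, 180 (x) x 160 (y) mm, 32 mm high, wall 4 mm, floor about 4 mm; open on top; origin at table level under its centre. It stands below the open ends of the slots, its near rim tucked 20 mm under the bed, whose plate is 32 mm thick on legs 63 mm high.
- board: Fixed cork drying board, 170 (x) x 260 (y) mm, top 18 mm above the table; origin at table level under its centre. There is room for two trivets side by side along its y. Its -x side faces the robot.
- mat: Fixed green cutting mat, 200 (x) x 300 (y) mm, 3 mm thick, origin at table level under its centre; the two tools lie on it, about 80 mm apart.
- spatula: Loose spatula, 230 mm, 160 g, lying flat. Origin on its underside below the grip point; x points to the tip, z up. Red handle 22 wide, 28 high, x -85 to +25, z 0 to 28. Flat steel blade 54 wide, 3 thick, x +25 to +145, z 0 to 3 (flush with the handle's underside).
- scraper: Loose narrow scraper, 225 mm, 120 g, lying on its handle. Origin on its underside below the grip point; x points to the tip, z up. Pale wooden handle 22 wide, 26 high, x -75 to +35, z 0 to 26. Steel blade 12 wide, 3 thick, x +35 to +150, z 11.5 to 14.5. Held tip-down by 25 to 45 degrees, it reaches a slot's channel through the mouth.
- trivet_a: Loose green and yellow mosaic trivet, 95 x 95 mm, 25 high, 160 g, glue wet. Origin under its centre at the foot. Two runners under it along its x, 95 long, 10 wide, 12 high, centred at y -42.5 and +42.5: between them a clear passage along x, 75 wide, 12 high. Stands on the bed across the slots, x away from the robot; may be absent.
- trivet_b: Loose blue and orange mosaic trivet, 95 x 95 mm, 25 high, 160 g, glue wet. Origin under its centre at the foot. Two runners under it along its x, 95 long, 10 wide, 12 high, centred at y -42.5 and +42.5: between them a clear passage along x, 75 wide, 12 high. Stands on the bed across the slots, x away from the robot; may be absent.
- scrap_1: Loose orange glass offcut, 29 (x) x 60 (y) x 9.5 mm, 40 g, in the channel of a T-slot, long side along the slot, too wide for the mouth; starts 55 mm or more from the closed end, so that the blade can be put in behind it. Origin under its centre. Up to two in a slot; may be absent.
- scrap_2: Loose yellow glass offcut, 29 (x) x 60 (y) x 9.5 mm, 40 g, in the channel of a T-slot, long side along the slot, too wide for the mouth; starts 55 mm or more from the closed end, so that the blade can be put in behind it. Origin under its centre. Up to two in a slot; may be absent.
- scrap_3: Loose blue glass offcut, 29 (x) x 60 (y) x 9.5 mm, 40 g, in the channel of a T-slot, long side along the slot, too wide for the mouth; starts 55 mm or more from the closed end, so that the blade can be put in behind it. Origin under its centre. Up to two in a slot; may be absent.
- scrap_4: Loose red glass offcut, 29 (x) x 60 (y) x 9.5 mm, 40 g, in the channel of a T-slot, long side along the slot, too wide for the mouth; starts 55 mm or more from the closed end, so that the blade can be put in behind it. Origin under its centre. Up to two in a slot; may be absent.
- scrap_5: Loose green glass offcut, 29 (x) x 60 (y) x 9.5 mm, 40 g, in the channel of a T-slot, long side along the slot, too wide for the mouth; starts 55 mm or more from the closed end, so that the blade can be put in behind it. Origin under its centre. Up to two in a slot; may be absent.
- scrap_6: Loose white glass offcut, 29 (x) x 60 (y) x 9.5 mm, 40 g, in the channel of a T-slot, long side along the slot, too wide for the mouth; starts 55 mm or more from the closed end, so that the blade can be put in behind it. Origin under its centre. Up to two in a slot; may be absent.
- nippers: Loose tile nippers with blue handles and two cutting wheels, 150 x 70 x 20 mm, lying in front of the bed. Bystander. Origin under the pivot region.
- glue_bottle: Loose white glue bottle with orange nozzle, 52 mm diameter, 138 mm high, beyond the board. Bystander. Origin under its centre.
- tile_pot: Loose white pot of tiles, 72 mm diameter, 55 mm high, beyond the tray. Bystander. Origin under its centre.

How it is judged:
On the way, in this order (a step that is already met when the one before it is completed fails the run):
1. every trivet that is there stands level on the drying board, off the spatula (x of trivet_a in the frame of board between -0.043 and 0.043 m and y of trivet_a in the frame of board between -0.088 and 0.088 m and z of trivet_a in the frame of board between 0.012 and 0.023 m and angle between each of trivet_a, trivet_b's own z axis and vertical below 0.06 rad and contact force between each of trivet_a, trivet_b and spatula below 0.05 N and linear speed of each of trivet_a, trivet_b below 0.03 m/s and x of trivet_b in the frame of board between -0.043 and 0.043 m and y of trivet_b in the frame of board between -0.088 and 0.088 m and z of trivet_b in the frame of board between 0.012 and 0.023 m), for 0.2 s.
2. every glass offcut that is there lies in the enamel tray (x of scrap_1 in the frame of tray between -0.088 and 0.088 m and y of scrap_1 in the frame of tray between -0.078 and 0.078 m and z of each of scrap_1, scrap_2, scrap_3, scrap_4, scrap_5, scrap_6 in the frame of tray below 0.045 m and linear speed of each of scrap_1, scrap_2, scrap_3, scrap_4, scrap_5, scrap_6 below 0.03 m/s and x of scrap_2 in the frame of tray between -0.088 and 0.088 m and y of scrap_2 in the frame of tray between -0.078 and 0.078 m and x of scrap_3 in the frame of tray between -0.088 and 0.088 m and y of scrap_3 in the frame of tray between -0.078 and 0.078 m and x of scrap_4 in the frame of tray between -0.088 and 0.088 m and y of scrap_4 in the frame of tray between -0.078 and 0.078 m and x of scrap_5 in the frame of tray between -0.088 and 0.088 m and y of scrap_5 in the frame of tray between -0.078 and 0.078 m and x of scrap_6 in the frame of tray between -0.088 and 0.088 m and y of scrap_6 in the frame of tray between -0.078 and 0.078 m), for 0.2 s.
At the end, for the whole second after the job is handed in: Each trivet present stands level on the cork board (centre within 43 mm in x and 88 mm in y of the board's, so wholly on it); each offcut present lies in the tray; spatula and scraper lie flat on the green mat, grip points over it; trivets and offcuts at rest (all of step 1 and all of step 2 and x of spatula in the frame of mat between -0.1 and 0.1 m and y of spatula in the frame of mat between -0.15 and 0.15 m and z of spatula in the frame of mat between -0.002 and 0.012 m and angle between each of spatula, scraper's own z axis and vertical below 0.2 rad and x of scraper in the frame of mat between -0.1 and 0.1 m and y of scraper in the frame of mat between -0.15 and 0.15 m and z of scraper in the frame of mat between -0.002 and 0.012 m); the robot touches nothing.
It fails at once if the gripper or arm touches a freshly glued trivet (contact force between any of the fingers, the arm and trivet_a above 1 N or contact force between any of the fingers, the arm and trivet_b above 1 N).
It fails at once if a trivet is tipped (more than about 25 degrees) (angle between any of trivet_a, trivet_b's own z axis and vertical above 0.45 rad).
It fails at once if the gripper or the spatula, not the scraper, pushes an offcut that is still in a slot ((contact force between any of the fingers, spatula and scrap_1 above 1 N and y of scrap_1 in the frame of bed above -0.12 m and z of scrap_1 in the frame of bed above 0.068 m) or (contact force between any of the fingers, spatula and scrap_2 above 1 N and y of scrap_2 in the frame of bed above -0.12 m and z of scrap_2 in the frame of bed above 0.068 m) or (contact force between any of the fingers, spatula and scrap_3 above 1 N and y of scrap_3 in the frame of bed above -0.12 m and z of scrap_3 in the frame of bed above 0.068 m) or (contact force between any of the fingers, spatula and scrap_4 above 1 N and y of scrap_4 in the frame of bed above -0.12 m and z of scrap_4 in the frame of bed above 0.068 m) or (contact force between any of the fingers, spatula and scrap_5 above 1 N and y of scrap_5 in the frame of bed above -0.12 m and z of scrap_5 in the frame of bed above 0.068 m) or (contact force between any of the fingers, spatula and scrap_6 above 1 N and y of scrap_6 in the frame of bed above -0.12 m and z of scrap_6 in the frame of bed above 0.068 m)).
It fails at once if a bystander (nippers, glue bottle, tile pot) is shifted more than 3 cm (distance of any of nippers, glue_bottle, tile_pot from where it was at the start of the episode above 0.03 m).
Of trivet_a, trivet_b only 1 to 2 are there at a start; the rules pass over those that are not, and their reading is None.
Of scrap_1, scrap_2, scrap_3, scrap_4, scrap_5, scrap_6 only 4 to 6 are there at a start; the rules pass over those that are not, and their reading is None.
At some moment in a run one of spatula, scraper may be knocked a few centimetres aside while the robot is not near it.
It also fails if it takes over 210 s, if anything falls off the work surface, if the arm or the gripper's body presses on something with over 40 N, if the wrist force passes 120 N, or if a joint passes its speed limit or range.

## Robot

A 6-joint arm with a two-finger parallel gripper is mounted at the origin on the work surface. World frame = base frame: x ahead of the robot, y to its left, z up, the work surface at z = 0. Lengths are in m, angles in rad, forces in N, time in s.
With the tool pointing down it reaches from about 0.35 to 0.85 m from the base axis. Payload 8.1 kg.
Tool frame: the origin (TCP) lies at the centre of the arm's flange, where the gripper is bolted on; the fingertips stand 186 mm ahead of it and the grasp point (between the pads) lies 167 mm ahead of it (robot.grasp_offset is the distance from the TCP to the grasp point, in m); z points along the fingers, y is the line along which they close (so a half turn about z gives the same grasp; the last joint's range is limited). The gripper opens to 93 mm and grips with 3 to 60 N. Pads are 15 mm wide; open, the fingers measure 128 mm over their backs; the gripper's body (75 mm by 188 mm) begins 65 mm behind the grasp point.
Start: joints at [1.151, 0.13, 1.488, -0, 1.523, -0.085], TCP at [0.197, 0.567, 0.405] pointing down, gripper open.
Joint ranges: [-2.96, 2.96], [-0.89, 2.26], [0.02, 2.5], [-1.34, 4.48], [0, 2.73], [-2.66, 2.66]. Speed limits (rad/s): [2.39, 2.39, 2.79, 3.14, 3.14, 3.14].

## Interface

Orientations are given as a rotation vector (axis times angle).
In Python, from plant import robot gives the robot as it stands.
- The arm moves only by the tool drive_tool, never from a script. Its argument "moves" is one flat list of numbers, 7 for each row, row after row: the finger opening in mm, from 0 to 93, then the shift along the tool's x, y, z in mm, then the turn, a rotation vector about the tool's x, y, z in degrees. A call has 1 to 8 rows; each row shifts and turns the commanded pose from where the row before left it, along the tool's axes as they then stand; what a row does not reach is not made up. A row lasts 1/10 s, in which the tool goes at most 50 mm and 8.59 degrees, less where a joint would pass 70% of its speed; a pose out of reach is approached as far as the arm can. A call is refused whole if a number of a shift passes 50 or a number of a turn 8.59, either way. A call with a gripper value outside its range is refused whole. The fingers move at their own pace and stop on an object; "grip_force" is the grip in N (left out, the last holds). Time passes only in rows, so rows that do not move let the fingers close. It gives the time, the measured TCP pose, the force, the opening and the grip force at its end, in the units of the state.
- robot.read_state(): the state, without advancing time (a new reading comes with each control period).
- robot.read_camera(name): name is "side" or "top" or "wrist"; returns a dict with "color" (480x640x3 uint8, red, green, blue), "depth" (480x640 float32, m along the optical axis (not along the pixel's ray), 0 where there is no reading), "mtx" (3x3 intrinsics, pixels), "R" (3x3) and "t" (3): a world point X has camera coordinates R X + t. Camera axes: x right, y down, z forward; pixel columns grow to the right and rows downward; lengths in m; the calibration is good to about 2 mm. A picture is of the moment at which its call begins.
- robot.close_job(): hands the job in; it is judged then, once.
The state is a dict: "t": time; "q": joint angles; "dq": joint speeds; "joint_torque": joint torques, N m; "tool_pos": TCP position; "orientation": TCP orientation; "force": force on the tool from outside, world axes, zero at the start; "wrist_torque": the same for the moment, N m; "opening": finger opening in m; "gripper_force": force on a finger pad.
Only numpy, scipy, OpenCV 4.12 (cv2) and the standard library are available. Lean on these libraries where they do the work, as an engineer would, in place of code of your own. Each camera call takes 0.05 s, during which the arm holds its last target. There are 200 camera calls.

## Working session

There is one attempt and no reset: what is moved stays moved. The work goes in short steps, Python scripts to look and compute and a tool call to move; the robot and the scene stay as the last step left them, time stands still between calls to the robot, and variables do not carry over. Pictures are saved under pics/ and viewed, at most 14 in all, crops included, and the job is handed in when it is done.

Besides the shell and the picture viewer there is one more tool, called after ">>>" by a JSON object that holds its "fn" and its "kwargs". drive_tool: Moves the arm, as the interface text tells. Its arguments: {"type":"object","properties":{"moves":{"type":"array","items":{"type":"number"}},"grip_force":{"type":"number"}},"required":["moves"]}

```bash
ls; mkdir -p pics; python3 - <<'E'
from plant import robot
import cv2, numpy as np
for n in ["top","side"]:
    c=robot.read_camera(n); cv2.imwrite(f"pics/{n}0.png",c["color"][:,:,::-1]); np.savez(f"pics/{n}0.npz",**c)
    print(n,c["mtx"].tolist(),c["R"].round(3).tolist(),c["t"].round(3).tolist())
print(robot.read_state(), robot.grasp_offset)
E
```

```text
pics
top [[545.2279144309764, 0.0, 317.56967612743586], [0.0, 545.2279144309764, 238.65202890957923], [0.0, 0.0, 1.0]] [[0.028, -1.0, -0.009], [-0.993, -0.027, -0.111], [0.11, 0.012, -0.994]] [-0.021, 0.527, 1.176]
side [[435.9263997833671, 0.0, 318.76685265799205], [0.0, 435.9263997833671, 243.5877496468842], [0.0, 0.0, 1.0]] [[0.835, -0.549, -0.021], [-0.385, -0.557, -0.736], [0.393, 0.623, -0.677]] [-0.442, 0.273, 0.836]
{'t': 0.1, 'q': array([ 1.15058841e+00,  1.31075607e-01,  1.48916002e+00,  4.11627105e-05,
        1.52297803e+00, -8.54047060e-02]), 'dq': array([ 0.00031343, -0.00345831, -0.00188572, -0.0017812 ,  0.0001149 ,
        0.00192971]), 'joint_torque': array([ 6.43615131e-04, -5.61335421e+01, -4.93100166e+01,  7.69890659e-02,
        2.89891823e-02,  3.30309126e-05]), 'tool_pos': array([0.19704259, 0.56651158, 0.40380377]), 'orientation': array([-5.23383570e-01, -3.09723596e+00,  2.44882759e-03]), 'force': array([ 0.18358311,  0.94170951, -0.15273644]), 'wrist_torque': array([-0.0245964 , -0.00568089,  0.01202709]), 'gripper_force': 0.0, 'opening': 0.09287721081517673} 0.1673
```

View pics/top0.png

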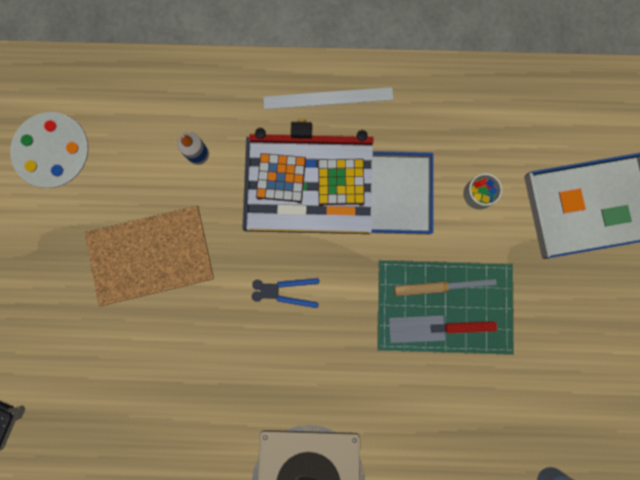

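View pics/side0.png

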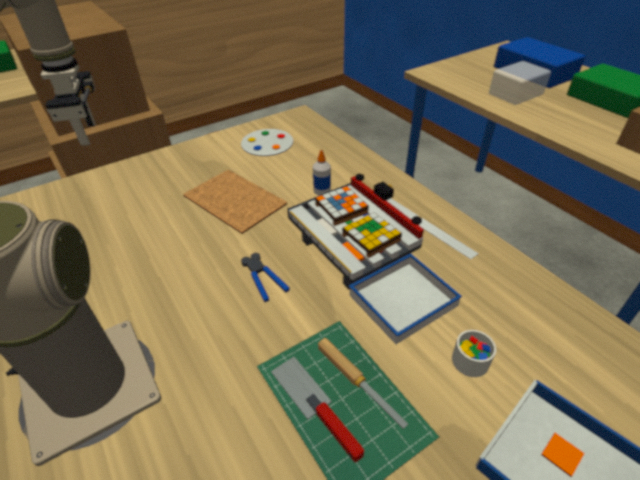

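The top view shows the bed with both trivets: b around (281,177), a around (341,181). White and orange offcuts show in the near slot at (292,210) and (340,210). The board is at (150,255), the mat at (446,307), the scraper tip points right and the spatula tip points left. I'll measure these in world coordinates.

```bash
cat > h.py <<'E'
import numpy as np, cv2
from plant import robot
def cam(n,save=None):
    c=robot.read_camera(n)
    if save: cv2.imwrite(f"pics/{save}.png",c["color"][:,:,::-1]); np.savez(f"pics/{save}.npz",**c)
    return c
def px2w(c,uv,z):
    uv=np.atleast_2d(np.array(uv,float)); K,R,t=c["mtx"],c["R"],c["t"]
    d=np.c_[(uv-[K[0,2],K[1,2]])/K[0,0],np.ones(len(uv))]@R; o=-R.T@t
    return o+d*((z-o[2])/d[:,2])[:,None]
def cloud(c):
    v,u=np.mgrid[0:480,0:640]; K=c["mtx"]; d=c["depth"]
    P=np.stack([(u-K[0,2])/K[0,0]*d,(v-K[1,2])/K[1,1]*d,d],-1)
    return (P-c["t"])@c["R"]
def rect(c,mask,z):
    m=mask.astype(np.uint8); n,l,s,_=cv2.connectedComponentsWithStats(m)
    k=1+np.argmax(s[1:,4]); cnt,_=cv2.findContours((l==k).astype(np.uint8),0,1)
    w=px2w(c,max(cnt,key=len)[:,0,:],z)[:,:2].astype(np.float32)*1000
    return cv2.minAreaRect(w), s[k]
def T(s=None):
    s=s or robot.read_state()
    return s["tool_pos"], cv2.Rodrigues(s["orientation"])[0]
E
python3 - <<'E'
from h import *
c=dict(np.load("pics/top0.npz")); P=cloud(c)
hsv=cv2.cvtColor(c["color"],cv2.COLOR_RGB2HSV); H,S,V=[hsv[...,i].astype(int) for i in range(3)]
v,u=np.mgrid[0:480,0:640]
def roi(a,b,x,y): return (u>=a)&(u<b)&(v>=x)&(v<y)
print("mat",rect(c,cv2.morphologyEx((roi(365,525,250,365)&(H>60)&(H<95)&(S>80)).astype(np.uint8),cv2.MORPH_CLOSE,np.ones((25,25))),.003))
print("board z",np.median(P[roi(130,170,240,270)][:,2]))
print("board",rect(c,(P[...,2]>.010)&roi(60,235,195,315),.018))
print("red",rect(c,roi(400,510,300,350)&((H<8)|(H>172))&(S>150),.031))
print("spblade",rect(c,roi(380,446,312,348)&(S<60),.006))
print("wood",rect(c,roi(390,449,275,300)&(H>8)&(H<30),.029))
print("scblade",rect(c,roi(449,500,275,295)&(S<60),.0175))
print("bed",rect(c,(P[...,2]>.085)&roi(230,385,145,240),.095), rect(c,(P[...,2]>.075)&roi(230,385,120,240),.095))
print("triv", rect(c,(P[...,2]>.110)&roi(252,312,148,206),.12),rect(c,(P[...,2]>.110)&roi(313,372,152,210),.12))
print("tray",rect(c,(P[...,2]>.02)&roi(373,445,145,240),.032))
im=c["color"][120:240,230:445,::-1]; cv2.imwrite("pics/cropbed.png",cv2.resize(im,None,fx=3.7,fy=3.7,interpolation=cv2.INTER_CUBIC))
E
```

```text
mat (((385.9289245605469, -293.52960205078125), (295.14007568359375, 194.93003845214844), 89.8855972290039), array([  378,   261,   135,    93, 10292], dtype=int32))
board z 0.019614719619906514
board (((482.8293762207031, 369.9115905761719), (173.1239471435547, 261.07501220703125), 14.995561599731445), array([  85,  206,  129,  100, 8907], dtype=int32))
red (((343.9554138183594, -343.21722412109375), (20.205629348754883, 108.81995391845703), 4.0904860496521), array([446, 322,  51,  11, 478], dtype=int32))
spblade (((335.3623352050781, -230.70733642578125), (56.106719970703125, 125.93632507324219), 4.198859691619873), array([ 388,  315,   58,   28, 1432], dtype=int32))
wood (((423.745361328125, -235.3372802734375), (22.541202545166016, 119.1397705078125), 6.338620662689209), array([394, 282,  55,  14, 561], dtype=int32))
scblade (((437.5200500488281, -350.3218078613281), (17.648469924926758, 104.6808853149414), 4.597111701965332), array([449, 279,  48,  11, 316], dtype=int32))
bed (((627.2444458007812, 18.24462890625), (187.15492248535156, 274.2099609375), 0.9715204238891602), array([  241,   145,   132,    88, 10018], dtype=int32)) (((653.6324462890625, 16.809226989746094), (272.7893981933594, 241.35794067382812), 89.68021392822266), array([  241,   120,   133,   114, 12721], dtype=int32))
triv (((642.9934692382812, 72.96453857421875), (95.39795684814453, 96.56207275390625), 86.39420318603516), array([ 256,  153,   50,   49, 2112], dtype=int32)) (((636.145263671875, -52.3518180847168), (96.8069839477539, 94.67727661132812), 1.5990073680877686), array([ 318,  159,   47,   47, 2117], dtype=int32))
tray (((637.1890258789062, -192.7642059326172), (184.13868713378906, 134.25244140625), 0.3373205363750458), array([373, 151,  61,  83, 731], dtype=int32))
```

View pics/cropbed.png

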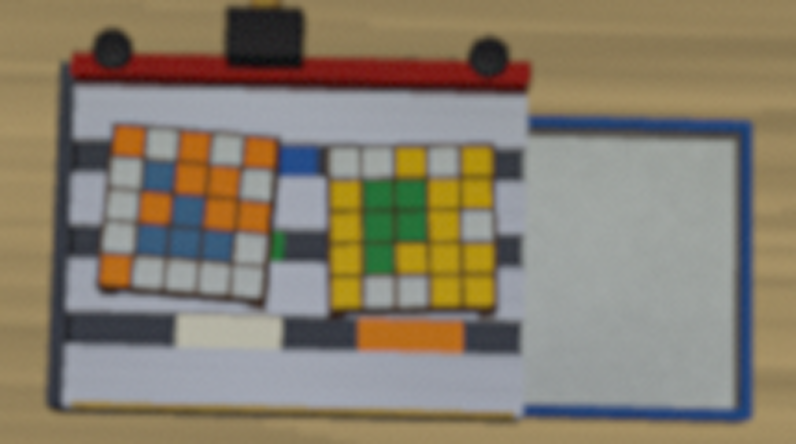

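Offcuts: white and orange in the near slot, green in the middle one (partly under b), blue in the far one. Next I'll write the planner helper.

```bash
cat >> h.py <<'E'
def pose(g,yawY,tilt=0):
    """grasp point g (mm), world angle of tool y (deg); tilt about tool y (deg). -> TCP pos, R"""
    a=np.radians(yawY); y=np.array([np.cos(a),np.sin(a),0]); z=np.array([0,0,-1.]); x=np.cross(y,z)
    R=np.c_[x,y,z]@cv2.Rodrigues(np.array([0,np.radians(tilt),0]))[0]
    return np.array(g,float)/1000-R[:,2]*robot.grasp_offset, R
def plan(g,yawY,tilt=0,p=None,R=None):
    if p is None: p,R=T()
    p2,R2=pose(g,yawY,tilt); w=np.degrees(cv2.Rodrigues(R.T@R2)[0].ravel())
    print("turn",w.round(2),"shift before turn",(R.T@(p2-p)*1000).round(1),"after",(R2.T@(p2-p)*1000).round(1)); return p2,R2
def now():
    s=robot.read_state(); p,R=T(s); g=p+R[:,2]*robot.grasp_offset
    print("t",round(s["t"],2),"grasp",(g*1000).round(1),"yawY",np.degrees(np.arctan2(R[1,1],R[0,1])).round(2),"z",R[:,2].round(3),"F",s["force"].round(1),"op",round(s["opening"]*1e3,1),"q",np.degrees(s["q"]).round(0))
E
python3 - <<'E'
from h import *
now()
c=dict(np.load("pics/top0.npz"))
q=lambda l:px2w(c,np.array(l)/3.7+[230,120],.095)[:,:2]*1000
print("near slot",q([(68,328),(520,336)]),"mid",q([(70,242),(520,248)]),"far",q([(72,155),(520,163)]),"front corners",q([(64,403),(520,413)]),"white ends, orange ends",q([(176,332),(283,332),(357,334),(465,334)]))
print("blue",q([(280,160),(322,160)]),"green",q([(283,245)]))
W=[(500,100,237),(342,-314,130)]
p,R=plan(W[0],4.4); plan(W[1],4.4,0,p,R)
E
```

```text
t 0.1 grasp [196.9 566.3 236.5] yawY 70.82 z [-0.001 -0.001 -1.   ] F [ 0.2  0.9 -0.2] op 92.9 q [66.  8. 85.  0. 87. -5.]
near slot [[ 579.22340885  140.10721757]
 [ 581.43609456 -116.59716196]] mid [[ 628.94325659  141.05493955]
 [ 632.1727845  -115.7217775 ]] far [[ 679.72853621  142.03633522]
 [ 681.65465331 -114.86804308]] front corners [[ 536.21461388  140.56608557]
 [ 537.44608267 -117.35614274]] white ends, orange ends [[578.55293414  78.61262987]
 [580.16542765  17.84155148]
 [580.13129094 -24.18325746]
 [581.7565975  -85.41641756]]
blue [[679.87109278  22.57900819]
 [680.49089693  -1.49033197]] green [[630.38099094  19.36081432]]
turn [-9.000e-02  4.000e-02  6.642e+01] shift before turn [-439.4 -341.1   -0. ] after [-488.4  266.3   -0.5]
turn [0. 0. 0.] shift before turn [-400.7 -189.3  107. ] after [-400.7 -189.3  107. ]
```

>>> {"fn": "drive_tool", "kwargs": {"moves": [93,0,0,0,0,0,8.3,93,0,0,0,0,0,8.3,93,0,0,0,0,0,8.3,93,0,0,0,0,0,8.3,93,0,0,0,0,0,8.3,93,0,0,0,0,0,8.3,93,0,0,0,0,0,8.3,93,0,0,0,0,0,8.3], "grip_force": 60}}

```text
t: 0.9
tool_pos: [0.1971, 0.5666, 0.4041]
orientation: [2.141, 2.299, -0.002]
force: [-0.5, -0.3, -0.4]
opening: 0.0929
gripper_force: 0.0
```

>>> {"fn": "drive_tool", "kwargs": {"moves": [93,-40,22,0,0,0,0,93,-40,22,0,0,0,0,93,-40,22,0,0,0,0,93,-40,22,0,0,0,0,93,-40,22,0,0,0,0,93,-40,22,0,0,0,0]}}

```text
t: 1.5
tool_pos: [0.3477, 0.3359, 0.4044]
orientation: [-2.134, -2.306, 0.001]
force: [-0.1, 0.7, 0.1]
opening: 0.0927
gripper_force: 0.0
```

>>> {"fn": "drive_tool", "kwargs": {"moves": [93,-40,22,0,0,0,0,93,-40,22,0,0,0,0,93,-40,22,0,0,0,0,93,-40,22,0,0,0,0,93,-40,22,0,0,0,0,93,-40,22,0,0,0,0]}}

```text
t: 2.1
tool_pos: [0.4979, 0.1067, 0.4045]
orientation: [-2.134, -2.305, 0.0]
force: [0.3, 0.9, 0.3]
opening: 0.0929
gripper_force: 0.0
```

>>> {"fn": "drive_tool", "kwargs": {"moves": [93,-40,-19,10,0,0,0,93,-40,-19,10,0,0,0,93,-40,-19,10,0,0,0,93,-40,-19,10,0,0,0,93,-40,-19,10,0,0,0,93,-40,-19,10,0,0,0,93,-40,-19,10,0,0,0,93,-40,-19,10,0,0,0]}}

```text
t: 2.9
tool_pos: [0.3693, -0.2237, 0.3242]
orientation: [2.134, 2.305, 0.0]
force: [0.7, -0.7, 0.2]
opening: 0.0928
gripper_force: 0.0
```

```bash
python3 - <<'E'
from h import *
now(); plan((341.8,-314.5,100),4.4)
E
```

```text
t 2.9 grasp [ 369.3 -223.7  156.9] yawY 4.42 z [ 0. -0. -1.] F [ 0.7 -0.7  0.2] op 92.8 q [-38. -17. 117.   0.  80. -42.]
turn [0.01 0.   0.02] shift before turn [-88.4 -34.4  56.9] after [-88.4 -34.4  56.9]
```

>>> {"fn": "drive_tool", "kwargs": {"moves": [93,-30,-11.5,12,0,0,0,93,-30,-11.5,12,0,0,0,93,-28.4,-11.4,13,0,0,0,93,0,0,0,0,0,0]}}

```text
t: 3.3
tool_pos: [0.3411, -0.3151, 0.2856]
orientation: [-2.136, -2.3, 0.001]
force: [-0.5, -0.2, 0.4]
opening: 0.0925
gripper_force: 0.0
```

```bash
python3 - <<'E'
from h import *
now(); c=cam("wrist","w1")
E
```

```text
t 3.3 grasp [ 340.7 -314.8  118.3] yawY 4.23 z [-0.003  0.002 -1.   ] F [-0.5 -0.2  0.4] op 92.5 q [-49.  -9. 114.  -0.  75. -53.]
```

View pics/w1.png

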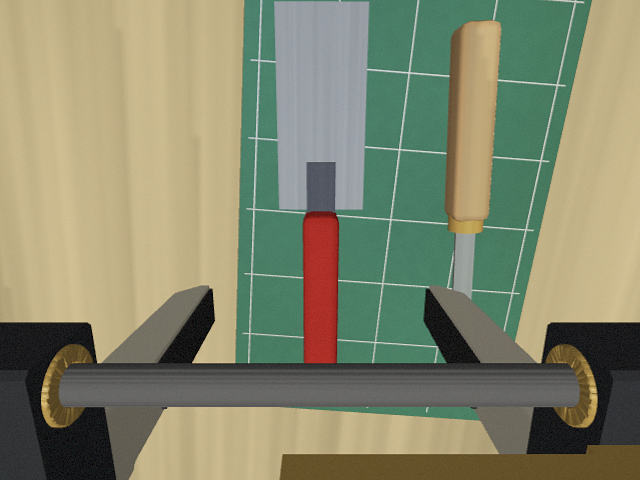

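The spatula handle is centred at u≈320, lined up between the fingers at (195,300) and (440,300). The scraper lies clear to the right. I'll narrow the fingers, descend and grip.

>>> {"fn": "drive_tool", "kwargs": {"moves": [50,0,1,20,0,0,0,50,0,0,20,0,0,0,50,0,0,20,0,0,0,50,0,0,20,0,0,0,50,0,0,10,0,0,0,50,0,0,4,0,0,0,50,0,0,0,0,0,0]}}

```text
t: 4.05
tool_pos: [0.3441, -0.3127, 0.1938]
orientation: [-2.133, -2.306, -0.0]
force: [-0.2, -0.5, 0.2]
opening: 0.0504
gripper_force: 0.0
```

>>> {"fn": "drive_tool", "kwargs": {"moves": [10,0,0,0,0,0,0,10,0,0,0,0,0,0,10,0,0,0,0,0,0,10,0,0,0,0,0,0,10,0,0,0,0,0,0,10,0,0,0,0,0,0,10,0,0,0,0,0,0,10,0,0,0,0,0,0], "grip_force": 60}}

```text
t: 4.85
tool_pos: [0.344, -0.3132, 0.1942]
orientation: [2.134, 2.305, -0.0]
force: [-1.6, 1.2, 5.3]
opening: 0.0212
gripper_force: 60.0
```

```bash
python3 - <<'E'
from h import *
now()
E
```

```text
t 4.85 grasp [ 344.1 -313.3   26.9] yawY 4.42 z [ 0.    -0.001 -1.   ] F [-1.6  1.2  5.3] op 21.2 q [-49.  -1. 117.  -0.  64. -53.]
```

>>> {"fn": "drive_tool", "kwargs": {"moves": [40,0,0,0,0,0,0,40,0,0,0,0,0,0,40,0,0,0,0,0,0,40,-1,0,3,0,0,0,40,0,0,0,0,0,0]}}

```text
t: 5.35
tool_pos: [0.3438, -0.3139, 0.1902]
orientation: [-2.134, -2.305, -0.0]
force: [-0.2, -0.3, 0.9]
opening: 0.0401
gripper_force: 0.0
```

>>> {"fn": "drive_tool", "kwargs": {"moves": [10,0,0,0,0,0,0,10,0,0,0,0,0,0,10,0,0,0,0,0,0,10,0,0,0,0,0,0,10,0,0,0,0,0,0,10,0,0,0,0,0,0,10,0,0,0,0,0,0], "grip_force": 60}}

```text
t: 6.05
tool_pos: [0.344, -0.314, 0.1907]
orientation: [2.134, 2.305, 0.0]
force: [-0.6, -0.2, -1.1]
opening: 0.0219
gripper_force: 60.0
```

>>> {"fn": "drive_tool", "kwargs": {"moves": [10,0,0,-10,0,0,0,10,0,0,-20,0,0,0,10,0,0,-40,0,0,0,10,0,0,-40,0,0,0,10,0,0,-30,0,0,0,10,0,0,-20,0,0,0,10,0,0,0,0,0,0]}}

```text
t: 6.75
tool_pos: [0.3447, -0.3147, 0.355]
orientation: [2.129, 2.301, -0.001]
force: [0.1, -0.2, -0.5]
opening: 0.0215
gripper_force: 60.0
```

```bash
python3 - <<'E'
from h import *
now(); plan((480,-52,190),-88)
plan((480,-52,190),-86.4)
c=cam("wrist","w2")
E
```

```text
t 6.75 grasp [ 345.4 -315.6  187.7] yawY 4.42 z [ 0.004 -0.005 -1.   ] F [ 0.1 -0.2 -0.5] op 21.5 q [-49. -12. 110.  -0.  82. -53.]
turn [4.300e-01 5.000e-02 9.242e+01] shift before turn [251.5 155.2  -3.1] after [ 144.4 -257.9   -2.3]
turn [4.300e-01 6.000e-02 9.082e+01] shift before turn [251.5 155.2  -3.1] after [ 151.6 -253.7   -2.3]
```

View pics/w2.png

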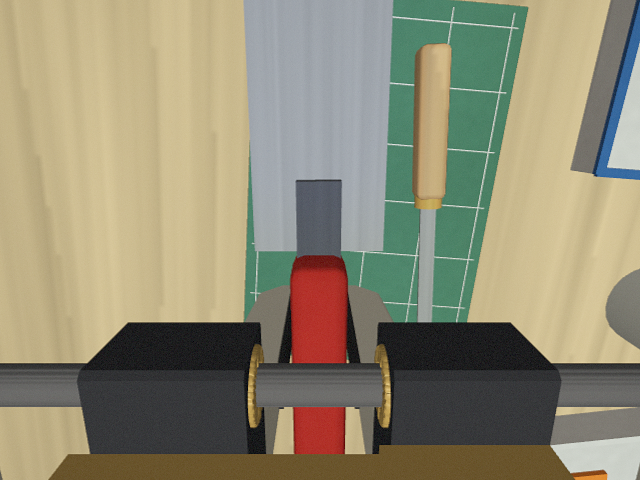

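Spatula is held straight. I'll check the blade tilt from depth and plan the move to trivet a.

```bash
python3 - <<'E'
from h import *
c=dict(np.load("pics/w2.npz")); P=cloud(c)*1000
for v in (20,80,140,200): print(v,np.median(P[v-3:v+3,300:340].reshape(-1,3),0).round(1), P[v-3:v+3,255+0:265,2].mean().round(1),P[v-3:v+3,372:380,2].mean().round(1))
plan((420,-59,180),-88.3)
E
```

```text
20 [ 337.3 -202.5  169.4] 172.1 169.4
80 [ 338.8 -222.9  169.6] 169.3 169.5
140 [ 340.3 -244.8  169.7] 169.6 173.0
200 [ 342.1 -267.4  175.8] 169.7 169.8
turn [2.300e-01 3.000e-02 9.272e+01] shift before turn [248.7  95.2   4.6] after [  83.3 -253.     5.2]
```

>>> {"fn": "drive_tool", "kwargs": {"moves": [10,0,0,0,0,0,8.43,10,0,0,0,0,0,8.43,10,0,0,0,0,0,8.43,10,0,0,0,0,0,8.43,10,0,0,0,0,0,8.43,10,0,0,0,0,0,8.43]}}

```text
t: 7.4
tool_pos: [0.3435, -0.3135, 0.3484]
orientation: [-2.915, -1.163, 0.002]
force: [0.3, 1.0, -0.9]
opening: 0.0216
gripper_force: 60.0
```

>>> {"fn": "drive_tool", "kwargs": {"moves": [10,0,0,0,0,0,8.43,10,0,0,0,0,0,8.43,10,0,0,0,0,0,8.43,10,0,0,0,0,0,8.43,10,0,0,0,0,0,8.43,10,0,0,0,0,0,0]}}

```text
t: 8.0
tool_pos: [0.3435, -0.3135, 0.3486]
orientation: [-3.139, -0.042, 0.003]
force: [0.5, -0.8, -1.3]
opening: 0.0218
gripper_force: 60.0
```

>>> {"fn": "drive_tool", "kwargs": {"moves": [10,10.4,-31.6,0,0,0,0,10,10.4,-31.6,0,0,0,0,10,10.4,-31.6,0,0,0,0,10,10.4,-31.6,0,0,0,0,10,10.4,-31.6,0,0,0,0,10,10.4,-31.6,0,0,0,0,10,10.4,-31.6,0,0,0,0,10,10.4,-31.6,0,0,0,0]}}

```text
t: 8.8
tool_pos: [0.4195, -0.0574, 0.3495]
orientation: [-3.141, -0.054, 0.002]
force: [0.3, -0.2, -1.3]
opening: 0.0215
gripper_force: 60.0
```

>>> {"fn": "drive_tool", "kwargs": {"moves": [10,0,0,0,0,0,0,10,0,0,0,0,0,0]}}

```text
t: 9.0
tool_pos: [0.4194, -0.0583, 0.3497]
orientation: [-3.141, -0.055, 0.003]
force: [0.1, -0.5, -1.4]
opening: 0.0213
gripper_force: 60.0
```

```bash
python3 - <<'E'
from h import *
now(); c=cam("wrist","w3"); plan((420,-59,118.5),-88.3)
P=cloud(c)*1000; print(P[20:200:60,320].round(1))
E
```

```text
t 9.0 grasp [419.1 -58.3 182.4] yawY -87.99 z [-0.002  0.    -1.   ] F [ 0.1 -0.5 -1.4] op 21.3 q [-15. -19. 116.  -0.  83.  73.]
turn [0.   0.09 0.18] shift before turn [ 0.7  0.  64.1] after [ 0.6  0.  64.1]
[[532.  -54.4 164.8]
 [511.7 -55.1 164.2]
 [489.7 -55.9 163.9]]
```

View pics/w3.png

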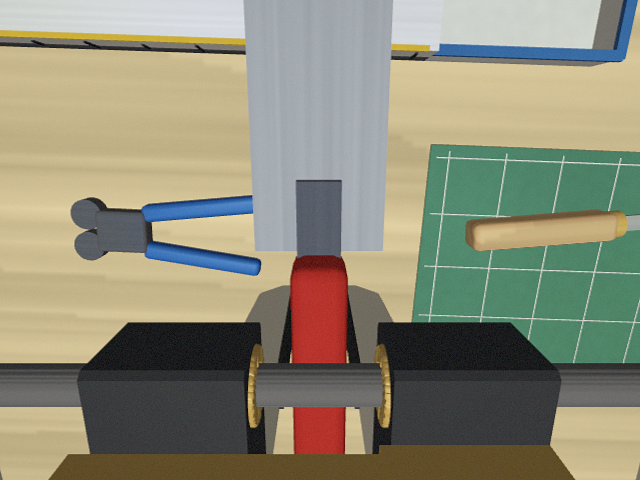

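>>> {"fn": "drive_tool", "kwargs": {"moves": [10,0,0,10,0,0,0,10,0,0,15,0,0,0,10,0,0,15,0,0,0,10,0,0,12,0,0,0,10,0,0,8,0,0,0,10,0,0,3,0,0,0,10,0,0,0,0,0,0,10,0,0,0,0,0,0]}}

```text
t: 9.85
tool_pos: [0.42, -0.059, 0.2883]
orientation: [3.141, 0.046, 0.001]
force: [0.3, -0.0, -0.8]
opening: 0.0216
gripper_force: 60.0
```

```bash
python3 - <<'E'
from h import *
now(); plan((556,-54.5,119.3),-88.3)
c=cam("wrist"); P=cloud(c)*1000
print(P[20:200:60,320].round(1)); print([P[v,450].round(1) for v in (2,8,14,20)],[P[v,150].round(1) for v in (2,8,14,20)])
c=cam("side","s1"); P=cloud(c)*1000
cv2.imwrite("pics/s1c.png",cv2.resize(c["color"][150:330,220:460,::-1],None,fx=3,fy=3,interpolation=cv2.INTER_CUBIC))
E
```

```text
t 9.85 grasp [420.1 -59.  121. ] yawY -88.32 z [ 0.001 -0.    -1.   ] F [ 0.3 -0.  -0.8] op 21.6 q [-15. -16. 120.  -0.  76.  73.]
turn [ 0.02 -0.05 -0.02] shift before turn [136.1  -0.5   1.8] after [136.1  -0.5   1.7]
[[533.2 -55.8 103. ]
 [512.7 -56.4 103.4]
 [490.7 -57.  103.4]]
[array([ 543. , -105.2,   93.9]), array([ 541. , -105.5,   93.7]), array([ 538.5, -105.2,   95.6]), array([ 536.5, -105.5,   95.1])] [array([539.8,   9.3,  93.8]), array([537.3,   8.8,  95.6]), array([535.6,   9.5,  94.2]), array([535.3,  12.7,  86.2])]
```

View pics/s1c.png

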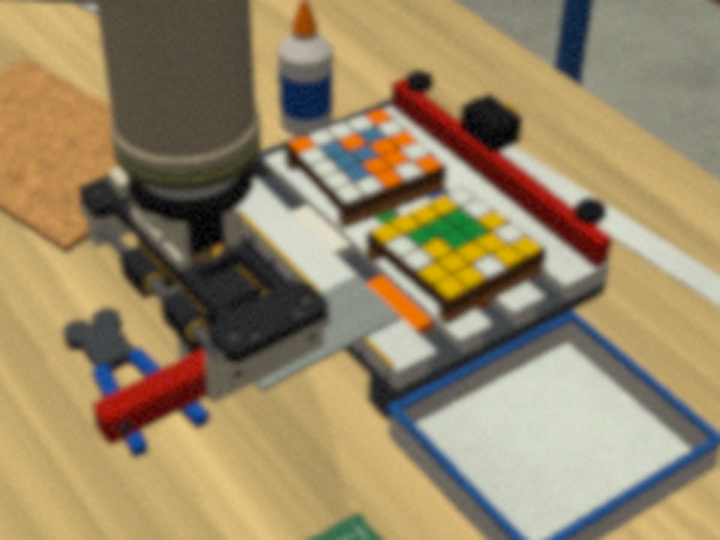

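The blade is over the bed edge, aimed at trivet a at (455,245) in the crop, with its top about 8.5 mm above the bed. I'll lower it 2 mm and slide in.

>>> {"fn": "drive_tool", "kwargs": {"moves": [10,5,0,2,0,0,0,10,15,0,0,0,0,0,10,20,0,0,0,0,0,10,20,0,0,0,0,0,10,20,0,0,0,0,0,10,20,0,0,0,0,0,10,18,0,0,0,0,0,10,12,0,0,0,0,0]}}

```text
t: 10.75
tool_pos: [0.5511, -0.0549, 0.2857]
orientation: [3.141, 0.047, 0.001]
force: [0.2, -0.1, -1.2]
opening: 0.0214
gripper_force: 60.0
```

>>> {"fn": "drive_tool", "kwargs": {"moves": [10,6,0,0,0,0,0,10,0,0,0,0,0,0,10,0,0,0,0,0,0]}}

```text
t: 11.05
tool_pos: [0.5554, -0.0548, 0.2855]
orientation: [-3.141, -0.046, 0.001]
force: [0.7, 0.6, -1.7]
opening: 0.0216
gripper_force: 60.0
```

```bash
python3 - <<'E'
from h import *
now(); c=cam("wrist","w4"); P=cloud(c)*1000
print([P[v,320].round(1) for v in (20,80,140,180,200,220,240)])
E
```

```text
t 11.05 grasp [555.3 -54.8 118.2] yawY -88.31 z [-0.001  0.    -1.   ] F [ 0.7  0.6 -1.7] op 21.6 q [-11.   6.  99.  -0.  74.  77.]
[array([663.8, -51.6, 119.6]), array([645.8, -52.1, 119.2]), array([626.3, -52.7, 120.8]), array([612.5, -53.1, 119.8]), array([605.5, -53.3, 120.4]), array([598.2, -53.5, 120.5]), array([586.9, -53.9, 106.7])]
```

View pics/w4.png

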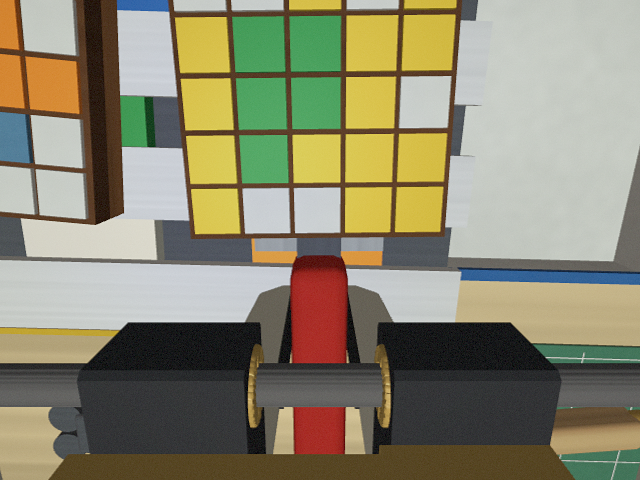

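The blade is centred under trivet a, whose near edge runs from (190,237) to (445,235) and is parallel and clear of the handle. Now I'll lift gently.

>>> {"fn": "drive_tool", "kwargs": {"moves": [10,0,0,-3,0,0,0,10,0,0,-3,0,0,0,10,0,0,-3,0,0,0,10,0,0,-3,0,0,0,10,0,0,-4,0,0,0,10,0,0,-6,0,0,0,10,0,0,-8,0,0,0,10,0,0,-10,0,0,0]}}

```text
t: 11.9
tool_pos: [0.5556, -0.0548, 0.3263]
orientation: [-3.141, -0.046, 0.001]
force: [-0.6, 0.6, -4.0]
opening: 0.0217
gripper_force: 60.0
```

>>> {"fn": "drive_tool", "kwargs": {"moves": [10,0,0,-12,0,0,0,10,0,0,-12,0,0,0,10,0,0,-10,0,0,0,10,0,0,-6,0,0,0,10,0,0,-3,0,0,0,10,0,0,0,0,0,0]}}

```text
t: 12.5
tool_pos: [0.5557, -0.0548, 0.3691]
orientation: [3.141, 0.046, 0.001]
force: [-0.7, -0.2, -3.3]
opening: 0.0214
gripper_force: 60.0
```

```bash
python3 - <<'E'
from h import *
now(); c=cam("wrist","w5"); P=cloud(c)*1000
print([P[v,320].round(1) for v in (20,80,140,180,200,220,240)]); print([P[100,u].round(1) for u in (200,260,380,430)])
# board targets
ex=np.array([np.cos(np.radians(15)),np.sin(np.radians(15))]); ey=np.array([-ex[1],ex[0]]); b=np.array([483,370])
for y in (55,-55):
    t=b+y*ey; g=t-80*ex; print(t,g)
g=b+55*ey-80*ex; plan((g[0],g[1],200),-75)
E
```

```text
t 12.5 grasp [555.8 -54.9 201.8] yawY -88.31 z [ 0.001 -0.    -1.   ] F [-0.7 -0.2 -3.3] op 21.4 q [-11.   2.  95.  -0.  83.  77.]
[array([666.6, -51.7, 193.7]), array([647. , -52.2, 197.1]), array([626.7, -52.8, 197.5]), array([612. , -53.3, 194.6]), array([604.6, -53.5, 195.9]), array([597.2, -53.7, 197.2]), array([587. , -54. , 188.4])]
[array([639.2, -10.2, 197.5]), array([639.8, -31.2, 196.6]), array([640.9, -73.5, 197.7]), array([641.5, -91.5, 196.1])]
[468.76495252 423.12592045] [391.49088642 402.42039684]
[497.23504748 316.87407955] [419.96098138 296.16855595]
turn [-1.000e-02  2.000e-02 -1.331e+01] shift before turn [-150.6 -461.9    1.3] after [ -40.2 -484.2    1.2]
```

Trivet a is up and level. Next I'll turn 13.3° and carry it over to the board.

>>> {"fn": "drive_tool", "kwargs": {"moves": [10,0,0,0,0,0,-1.3,10,0,0,0,0,0,-2.5,10,0,0,0,0,0,-3,10,0,0,0,0,0,-3,10,0,0,0,0,0,-2.3,10,0,0,0,0,0,-1.2,10,-0.7,-8,0,0,0,0,10,-1.3,-16,0,0,0,0]}}

```text
t: 13.35
tool_pos: [0.5473, -0.0321, 0.3684]
orientation: [-3.115, -0.407, 0.001]
force: [-0.3, 0.3, -3.3]
opening: 0.0214
gripper_force: 60.0
```

>>> {"fn": "drive_tool", "kwargs": {"moves": [10,-2,-24,0,0,0,0,10,-2.3,-28,0,0,0,0,10,-2.3,-28,0,0,0,0,10,-2.3,-28,0,0,0,0,10,-2.3,-28,0,0,0,0,10,-2.3,-28,0,0,0,0,10,-2.3,-28,0,0,0,0,10,-2.3,-28,0,0,0,0]}}

```text
t: 14.15
tool_pos: [0.4717, 0.1776, 0.3688]
orientation: [-3.114, -0.41, -0.0]
force: [0.6, -0.5, -3.9]
opening: 0.0221
gripper_force: 60.0
```

>>> {"fn": "drive_tool", "kwargs": {"moves": [10,-2.3,-28,0,0,0,0,10,-2.3,-28,0,0,0,0,10,-2.3,-28,0,0,0,0,10,-2.3,-28,0,0,0,0,10,-2.3,-28,0,0,0,0,10,-2.3,-28,0,0,0,0,10,-2.3,-28,0,0,0,0,10,-2,-24,0,0,0,0]}}

```text
t: 14.95
tool_pos: [0.3969, 0.3854, 0.3688]
orientation: [-3.114, -0.41, 0.001]
force: [-0.5, 0.1, -3.9]
opening: 0.0217
gripper_force: 60.0
```

>>> {"fn": "drive_tool", "kwargs": {"moves": [10,-1.2,-14,0,0,0,0,10,-0.5,-6,0,0,0,0,10,0,0,0,0,0,0,10,0,0,0,0,0,0]}}

```text
t: 15.35
tool_pos: [0.3921, 0.4018, 0.3687]
orientation: [3.114, 0.409, -0.0]
force: [-0.8, -0.4, -2.9]
opening: 0.0217
gripper_force: 60.0
```

```bash
python3 - <<'E'
from h import *
now(); c=cam("wrist","w6"); P=cloud(c)*1000
print([P[v,320].round(1) for v in (20,80,140,180,220,240)]); print([P[100,u].round(1) for u in (200,260,380,430)])
plan((391.5,402.4,60),-75)
E
```

```text
t 15.35 grasp [392.1 401.7 201.4] yawY -75.04 z [ 0.    -0.001 -1.   ] F [-0.8 -0.4 -2.9] op 21.7 q [ 40.   3.  94.  -0.  83. 116.]
[array([498.9, 430.1, 194.8]), array([480.3, 425.2, 196.4]), array([460.7, 420. , 196.1]), array([446.8, 416.2, 196.1]), array([432.1, 412.3, 196.1]), array([422.7, 409.8, 189.4])]
[array([463.1, 464.5, 196.1]), array([468.5, 444. , 196.1]), array([479.4, 403. , 196.5]), array([483.9, 386. , 196.8])]
turn [ 0.02  0.01 -0.07] shift before turn [ -0.6  -1.  141.4] after [ -0.6  -1.  141.4]
```

View pics/w6.png

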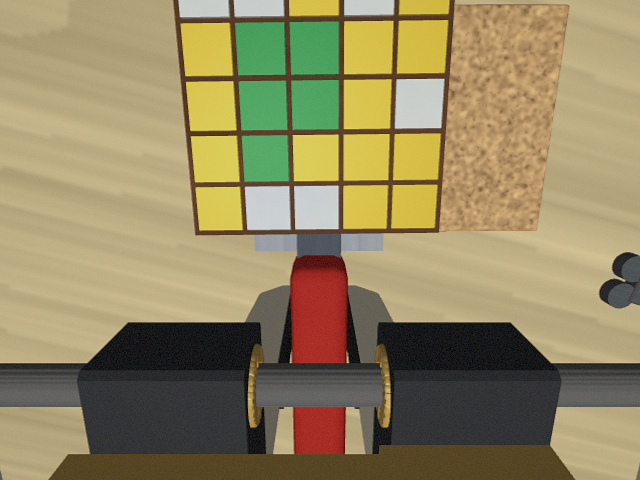

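Trivet a is over the board's +y half with the cork visible on the right. I'll lower it.

>>> {"fn": "drive_tool", "kwargs": {"moves": [10,0,0,8,0,0,0,10,0,0,15,0,0,0,10,0,0,22,0,0,0,10,0,0,22,0,0,0,10,0,0,22,0,0,0,10,0,0,20,0,0,0,10,0,0,14,0,0,0,10,0,0,8,0,0,0]}}

```text
t: 16.2
tool_pos: [0.3914, 0.4015, 0.2353]
orientation: [3.113, 0.409, -0.004]
force: [-0.5, -0.2, -3.3]
opening: 0.0215
gripper_force: 60.0
```

>>> {"fn": "drive_tool", "kwargs": {"moves": [10,0,0,5,0,0,0,10,0,0,5,0,0,0,10,0,0,4,0,0,0,10,0,0,4,0,0,0,10,0,0,3,0,0,0,10,0,0,3,0,0,0,10,0,0,2,0,0,0,10,0,0,0,0,0,0]}}

```text
t: 17.0
tool_pos: [0.392, 0.4024, 0.2118]
orientation: [-3.115, -0.41, -0.0]
force: [0.3, 0.5, -3.0]
opening: 0.0211
gripper_force: 60.0
```

```bash
python3 - <<'E'
from h import *
now(); c=cam("wrist","w7"); P=cloud(c)*1000
print([P[v,320].round(1) for v in (20,80,140,180,220,240)]); print([P[100,u].round(1) for u in (200,260,380,430,480)]); print([P[v,500].round(1) for v in (50,100,200)],[P[242:248,u].mean(0).round(1) for u in (265,280,360,375)])
E
```

```text
t 17.0 grasp [392.  402.4  44.5] yawY -75.01 z [ 0.  0. -1.] F [ 0.3  0.5 -3. ] op 21.1 q [ 41.  12. 102.  -0.  67. 116.]
[array([497.6, 430.6,  43.2]), array([479.9, 425.9,  42.8]), array([460.7, 420.7,  41.6]), array([447.2, 417.1,  43.5]), array([432.9, 413.3,  43.5]), array([422.6, 410.5,  32.4])]
[array([463. , 464.5,  42.1]), array([468.3, 444.2,  42.9]), array([479. , 404.2,  42.8]), array([483.2, 387.8,  44.2]), array([492. , 362.1,  17.5])]
[array([511.8, 360.6,  15.9]), array([494.1, 354.3,  17.6]), array([456. , 339.9,  19.1])] [array([413.4, 432. ,  27. ]), array([414.8, 425.9,  26.4]), array([423.5, 393.3,  26.3]), array([425.1, 387.1,  26.1])]
```

The trivet's top is at 43 mm, so its feet are on the cork with the blade about 3.5 mm free. I'll withdraw straight back.

>>> {"fn": "drive_tool", "kwargs": {"moves": [10,-5,0,0,0,0,0,10,-10,0,0,0,0,0,10,-20,0,0,0,0,0,10,-25,0,0,0,0,0,10,-25,0,0,0,0,0,10,-25,0,0,0,0,0,10,-20,0,0,0,0,0,10,-10,0,0,0,0,0]}}

```text
t: 17.85
tool_pos: [0.2548, 0.3654, 0.2114]
orientation: [3.114, 0.411, -0.001]
force: [-0.2, -0.4, -2.4]
opening: 0.0215
gripper_force: 60.0
```

>>> {"fn": "drive_tool", "kwargs": {"moves": [10,0,0,0,0,0,0,10,0,0,-20,0,0,0,10,0,0,-40,0,0,0,10,0,0,-40,0,0,0,10,0,0,-30,0,0,0,10,0,0,-10,0,0,0,10,0,0,0,0,0,0]}}

```text
t: 18.55
tool_pos: [0.2576, 0.3667, 0.3532]
orientation: [-3.113, -0.409, -0.004]
force: [-0.2, -0.2, -2.1]
opening: 0.0219
gripper_force: 60.0
```

```bash
python3 - <<'E'
from h import *
now(); c=cam("top","t2"); P=cloud(c)
v,u=np.mgrid[0:480,0:640]
print("trivA",rect(c,(P[...,2]>.033)&(P[...,2]<.06)&(u>85)&(u<215)&(v>200)&(v<300),.043))
print("b",rect(c,(P[...,2]>.110)&(u>252)&(u<312)&(v>148)&(v<206),.12))
# b: centre (643,73) yaw -3.6
d=np.array([np.cos(np.radians(-3.6)),np.sin(np.radians(-3.6))]); b=np.array([643,73])
print(b-215*d,b-80*d); g=b-215*d; plan((g[0],g[1],184),-93.6)
E
```

```text
t 18.55 grasp [258.  367.1 185.9] yawY -75.03 z [ 0.003  0.003 -1.   ] F [-0.2 -0.2 -2.1] op 21.9 q [ 48. -15. 112.  -0.  83. 123.]
trivA (((471.958740234375, 423.0289611816406), (95.94902038574219, 98.06254577636719), 15.684447288513184), array([  94,  232,   53,   53, 1955], dtype=int32))
b (((643.4970703125, 72.83407592773438), (95.59500885009766, 97.9246826171875), 86.39420318603516), array([ 256,  153,   50,   50, 2116], dtype=int32))
[428.42425339  86.4999617 ] [563.15786173  78.02324156]
turn [-1.000e-02 -3.000e-02  1.857e+01] shift before turn [ 93.3 314.5  -0. ] after [188.6 268.4  -0. ]
```

View pics/t2.png

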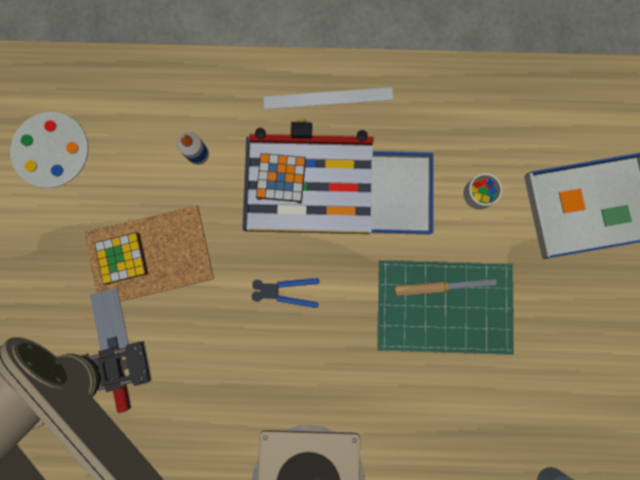

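Trivet a stands well on the board at (121,257). The bed now shows all six offcuts: blue and yellow, green and red, white and orange. Trivet b is next.

>>> {"fn": "drive_tool", "kwargs": {"moves": [10,0,0,0,0,0,6.19,10,0,0,0,0,0,6.19,10,0,0,0,0,0,6.19,10,21,29.8,0,0,0,0,10,21,29.8,0,0,0,0,10,21,29.8,0,0,0,0]}}

```text
t: 19.2
tool_pos: [0.3138, 0.2717, 0.3487]
orientation: [3.137, -0.096, -0.006]
force: [1.2, -0.4, -0.6]
opening: 0.0214
gripper_force: 60.0
```

>>> {"fn": "drive_tool", "kwargs": {"moves": [10,21,29.8,0,0,0,0,10,21,29.8,0,0,0,0,10,21,29.8,0,0,0,0,10,21,29.8,0,0,0,0,10,21,29.8,0,0,0,0,10,21,29.8,0,0,0,0,10,0,0,0,0,0,0,10,0,0,0,0,0,0]}}

```text
t: 20.0
tool_pos: [0.4282, 0.086, 0.3493]
orientation: [3.14, -0.102, -0.007]
force: [-0.2, -0.4, -1.6]
opening: 0.0214
gripper_force: 60.0
```

```bash
python3 - <<'E'
from h import *
now(); plan((428.4,86.5,118.2),-93.6)
E
```

```text
t 20.0 grasp [427.5  86.  182. ] yawY -93.72 z [-0.004  0.    -1.   ] F [-0.2 -0.4 -1.6] op 21.4 q [  5. -17. 114.   0.  83.  98.]
turn [ 0.02  0.25 -0.12] shift before turn [ 0.5 -0.5 63.8] after [ 0.2 -0.5 63.8]
```

>>> {"fn": "drive_tool", "kwargs": {"moves": [10,0,0,10,0,0,0,10,0,0,15,0,0,0,10,0,0,15,0,0,0,10,0,0,12,0,0,0,10,0,0,8,0,0,0,10,0,0,4,0,0,0,10,0,0,0,0,0,0,10,0,0,0,0,0,0]}}

```text
t: 20.8
tool_pos: [0.4288, 0.0868, 0.2882]
orientation: [-3.14, 0.098, -0.001]
force: [0.8, -0.6, -1.5]
opening: 0.0214
gripper_force: 60.0
```

```bash
python3 - <<'E'
from h import *
now(); plan((563.2,78,118.2),-93.6)
c=cam("wrist"); P=cloud(c)*1000
print(P[20:200:60,320].round(1)); print([P[v,450].round(1) for v in (2,8)],[P[v,150].round(1) for v in (2,8)])
E
```

```text
t 20.8 grasp [428.9  86.8 120.9] yawY -93.57 z [ 0.001  0.    -1.   ] F [ 0.8 -0.6 -1.5] op 21.4 q [  5. -14. 118.   0.  76.  98.]
turn [-0.01 -0.04  0.03] shift before turn [134.7   0.4   2.8] after [134.7   0.3   2.7]
[[541.8  79.7 103.1]
 [521.3  81.  103.8]
 [499.4  82.4 103.7]]
[array([546.7,  29.9,  94.9]), array([544.7,  29.9,  94.9])] [array([554. , 143.6,  94.7]), array([551.9, 143.7,  95.3])]
```

>>> {"fn": "drive_tool", "kwargs": {"moves": [10,5,0,2.5,0,0,0,10,15,0,0,0,0,0,10,20,0,0,0,0,0,10,20,0,0,0,0,0,10,20,0,0,0,0,0,10,20,0,0,0,0,0,10,18,0,0,0,0,0,10,11,0,0,0,0,0]}}

```text
t: 21.65
tool_pos: [0.559, 0.0783, 0.2854]
orientation: [-3.14, 0.099, -0.002]
force: [-0.7, 0.0, -1.7]
opening: 0.0217
gripper_force: 60.0
```

>>> {"fn": "drive_tool", "kwargs": {"moves": [10,6,0,0,0,0,0,10,0,0,0,0,0,0,10,0,0,0,0,0,0]}}

```text
t: 21.95
tool_pos: [0.5631, 0.0782, 0.2851]
orientation: [3.14, -0.098, -0.001]
force: [-0.5, -0.1, -2.0]
opening: 0.0217
gripper_force: 60.0
```

```bash
python3 - <<'E'
from h import *
now(); c=cam("wrist","w8")
P=cloud(c)*1000; print([P[v,320].round(1) for v in (20,80,140,200,220,232,240,246)]); print([P[100,u].round(1) for u in (160,200,260,380,430,450)])
v,u=np.mgrid[0:480,0:640]
print(rect(c,(P[...,2]>112)&(v<250)&(u>130)&(u<520)&~((abs(u-320)<35)&(v>240)),.12))
E
```

```text
t 21.95 grasp [563.   78.2 117.8] yawY -93.59 z [-0. -0. -1.] F [-0.5 -0.1 -2. ] op 21.7 q [ 3.  8. 98.  0. 75. 96.]
[array([671.8,  71.4, 117.1]), array([653.3,  72.6, 118.7]), array([633.9,  73.8, 118.4]), array([613.1,  75.1, 119.9]), array([605.7,  75.6, 119.6]), array([601. ,  75.9, 119. ]), array([597.9,  76.1, 118.7]), array([592.1,  76.4, 106.4])]
[array([652.6, 135.4,  96. ]), array([649.5, 113.4, 119.6]), array([648.2,  93.1, 120.3]), array([645.6,  52.8, 119.9]), array([644.6,  35.9, 119.4]), array([644.1,  29.5, 120.4])]
(((636.816650390625, 74.55601501464844), (93.93921661376953, 80.2209243774414), 86.33568572998047), array([  170,     0,   295,   245, 66751], dtype=int32))
```

>>> {"fn": "drive_tool", "kwargs": {"moves": [10,0,0,-3,0,0,0,10,0,0,-3,0,0,0,10,0,0,-3,0,0,0,10,0,0,-3,0,0,0,10,0,0,-4,0,0,0,10,0,0,-6,0,0,0,10,0,0,-8,0,0,0,10,0,0,-10,0,0,0]}}

```text
t: 22.8
tool_pos: [0.5633, 0.0782, 0.3258]
orientation: [3.14, -0.098, -0.001]
force: [-0.1, 0.4, -2.8]
opening: 0.0217
gripper_force: 60.0
```

>>> {"fn": "drive_tool", "kwargs": {"moves": [10,0,0,-12,0,0,0,10,0,0,-12,0,0,0,10,0,0,-10,0,0,0,10,0,0,-6,0,0,0,10,0,0,-3,0,0,0,10,0,0,0,0,0,0]}}

```text
t: 23.4
tool_pos: [0.5634, 0.0782, 0.3687]
orientation: [-3.14, 0.098, -0.001]
force: [0.2, 0.6, -3.1]
opening: 0.0212
gripper_force: 60.0
```

```bash
python3 - <<'E'
from h import *
now(); c=cam("wrist","w9"); P=cloud(c)*1000
print([P[v,320].round(1) for v in (20,80,140,200,220,240)]); print([P[100,u].round(1) for u in (200,260,380,430)])
plan((420.5,294.2,200),-75)
E
```

```text
t 23.4 grasp [563.5  78.2 201.4] yawY -93.58 z [ 0.001  0.    -1.   ] F [ 0.2  0.6 -3.1] op 21.2 q [ 3.  4. 93. -0. 83. 96.]
[array([673.3,  71.3, 196.4]), array([654.5,  72.5, 196.1]), array([634.2,  73.8, 194.6]), array([612.3,  75.2, 195.8]), array([604.7,  75.7, 196.7]), array([595.1,  76.3, 189.9])]
[array([650.5, 115. , 197.5]), array([649.2,  94.1, 196.7]), array([646.5,  51.8, 196.1]), array([645.3,  34.4, 197.4])]
turn [-0.000e+00  1.000e-02 -1.858e+01] shift before turn [-156.  -206.6    0.8] after [ -82.  -245.6    0.7]
```

>>> {"fn": "drive_tool", "kwargs": {"moves": [10,0,0,0,0,0,-1.3,10,0,0,0,0,0,-2.5,10,0,0,0,0,0,-3.5,10,0,0,0,0,0,-4,10,0,0,0,0,0,-3.5,10,0,0,0,0,0,-2.5,10,0,0,0,0,0,-1.28,10,-2.7,-8,0,0,0,0]}}

```text
t: 24.25
tool_pos: [0.5587, 0.0849, 0.3678]
orientation: [3.115, 0.409, -0.001]
force: [0.3, 0.7, -2.2]
opening: 0.0217
gripper_force: 60.0
```

>>> {"fn": "drive_tool", "kwargs": {"moves": [10,-5.3,-16,0,0,0,0,10,-8,-24,0,0,0,0,10,-9.4,-28,0,0,0,0,10,-9.4,-28,0,0,0,0,10,-9.4,-28,0,0,0,0,10,-9.4,-28,0,0,0,0,10,-9.3,-28,0,0,0,0,10,-9.3,-28,0,0,0,0]}}

```text
t: 25.05
tool_pos: [0.4358, 0.2699, 0.3682]
orientation: [-3.114, -0.41, 0.0]
force: [-0.0, -0.8, -2.3]
opening: 0.0217
gripper_force: 60.0
```

>>> {"fn": "drive_tool", "kwargs": {"moves": [10,-6,-18,0,0,0,0,10,-2.7,-8,0,0,0,0,10,-1.2,-3.6,0,0,0,0,10,0,0,0,0,0,0,10,0,0,0,0,0,0]}}

```text
t: 25.55
tool_pos: [0.4207, 0.2938, 0.3682]
orientation: [3.115, 0.409, 0.0]
force: [0.6, -0.1, -3.0]
opening: 0.0215
gripper_force: 60.0
```

```bash
python3 - <<'E'
from h import *
now(); c=cam("wrist","w10"); P=cloud(c)*1000
print([P[v,320].round(1) for v in (20,80,140,200,240)]); print([P[100,u].round(1) for u in (200,260,380,430)])
plan((420.5,294.2,44.5),-75)
E
```

```text
t 25.55 grasp [420.8 293.7 200.9] yawY -75.04 z [ 0. -0. -1.] F [ 0.6 -0.1 -3. ] op 21.5 q [ 29.  -5. 102.  -0.  83. 104.]
[array([527.6, 322.1, 194.4]), array([508.9, 317.1, 196.8]), array([489.3, 311.9, 193.5]), array([468.3, 306.3, 196.3]), array([451.4, 301.8, 188.9])]
[array([491.7, 356.6, 195.4]), array([497.1, 335.8, 197.2]), array([508.1, 295. , 195.9]), array([512.5, 278. , 196.4])]
turn [ 0.01  0.   -0.06] shift before turn [ -0.2  -0.7 156.4] after [ -0.2  -0.6 156.4]
```

View pics/w10.png

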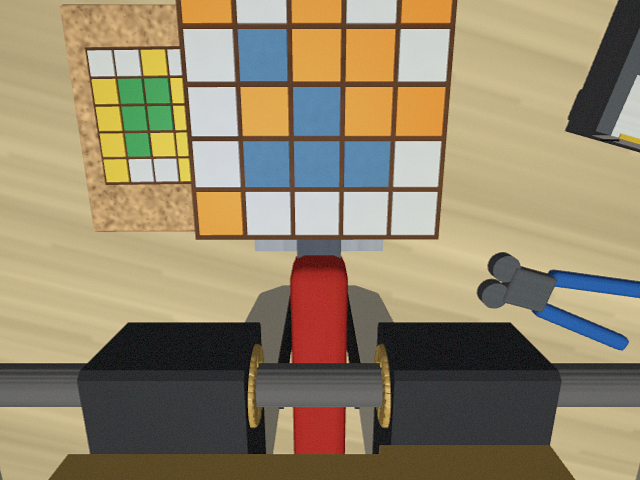

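>>> {"fn": "drive_tool", "kwargs": {"moves": [10,0,0,8,0,0,0,10,0,0,15,0,0,0,10,0,0,22,0,0,0,10,0,0,22,0,0,0,10,0,0,22,0,0,0,10,0,0,20,0,0,0,10,0,0,14,0,0,0,10,0,0,8,0,0,0]}}

```text
t: 26.4
tool_pos: [0.4198, 0.2936, 0.2348]
orientation: [3.114, 0.409, -0.005]
force: [0.8, -0.4, -2.6]
opening: 0.0218
gripper_force: 60.0
```

>>> {"fn": "drive_tool", "kwargs": {"moves": [10,0,0,5,0,0,0,10,0,0,5,0,0,0,10,0,0,4,0,0,0,10,0,0,4,0,0,0,10,0,0,3,0,0,0,10,0,0,3,0,0,0,10,0,0,2,0,0,0,10,0,0,0,0,0,0]}}

```text
t: 27.2
tool_pos: [0.4205, 0.2942, 0.2112]
orientation: [3.115, 0.41, 0.0]
force: [-0.0, -0.2, -1.8]
opening: 0.0218
gripper_force: 60.0
```

```bash
python3 - <<'E'
from h import *
now(); c=cam("wrist","w11"); P=cloud(c)*1000
print([P[v,320].round(1) for v in (20,80,140,180,220,240)]); print([P[100,u].round(1) for u in (200,260,380,430,480)]); print([P[v,500].round(1) for v in (50,100,200)],[P[242:248,u].mean(0).round(1) for u in (265,280,360,375)])
E
```

```text
t 27.2 grasp [420.5 294.2  43.9] yawY -75.0 z [ 0. -0. -1.] F [-0.  -0.2 -1.8] op 21.8 q [ 29.   5. 109.  -0.  66. 104.]
[array([526.4, 322.5,  41.2]), array([508.5, 317.7,  40.2]), array([489.1, 312.5,  39.6]), array([475.6, 308.9,  43. ]), array([461.5, 305.2,  43.8]), array([453.3, 303. ,  40.4])]
[array([491.4, 355.8,  43.4]), array([496.7, 335.9,  43.2]), array([507.5, 296. ,  41.9]), array([511.8, 279.5,  43. ]), array([520.3, 254.3,  18.1])]
[array([539.7, 253.3,  17.7]), array([525.5, 239.5,   0. ]), array([ 4.837e+02,  2.227e+02, -4.000e-01])] [array([441.7, 323.8,  25.9]), array([443.4, 317.7,  26.3]), array([452.1, 285.2,  26.2]), array([453.7, 279.2,  26.5])]
```

>>> {"fn": "drive_tool", "kwargs": {"moves": [10,-5,0,0,0,0,0,10,-10,0,0,0,0,0,10,-20,0,0,0,0,0,10,-25,0,0,0,0,0,10,-25,0,0,0,0,0,10,-25,0,0,0,0,0,10,-15,0,0,0,0,0,10,-5,0,0,0,0,0]}}

```text
t: 28.05
tool_pos: [0.293, 0.26, 0.2108]
orientation: [3.114, 0.411, -0.001]
force: [0.4, -0.6, -1.1]
opening: 0.0218
gripper_force: 60.0
```

>>> {"fn": "drive_tool", "kwargs": {"moves": [10,0,0,0,0,0,0,10,0,0,-20,0,0,0,10,0,0,-40,0,0,0,10,0,0,-40,0,0,0,10,0,0,-30,0,0,0,10,0,0,-20,0,0,0,10,0,0,0,0,0,0,10,0,0,0,0,0,0]}}

```text
t: 28.85
tool_pos: [0.2953, 0.2607, 0.3609]
orientation: [-3.115, -0.41, -0.001]
force: [-0.1, -0.2, -2.5]
opening: 0.0219
gripper_force: 60.0
```

```bash
python3 - <<'E'
from h import *
now(); c=cam("top","t3"); P=cloud(c)
v,u=np.mgrid[0:480,0:640]
m=(P[...,2]>.033)&(P[...,2]<.06)&(v>200)&(v<300)
B=np.array([483,370]);ex=np.array([.966,.259]);ey=np.array([-.259,.966])
for n,mm in (("A",m&(u>85)&(u<147)),("B",m&(u>=147)&(u<215))):
    r=rect(c,mm,.043)[0]; d=np.array(r[0])-B; print(n,r,d@ex,d@ey)
hsv=cv2.cvtColor(c["color"],cv2.COLOR_RGB2HSV); H,S,V=[hsv[...,i].astype(int) for i in range(3)]
print("wood",rect(c,(u>375)&(u<515)&(v>255)&(v<355)&(H>8)&(H<25)&(S>60),.029))
print("scblade",rect(c,(u>380)&(u<510)&(v>265)&(v<350)&(S<60),.0175))
p,R=plan((400,100,190),-75); p,R=plan((343,-314,190),4.4,0,p,R)
E
```

```text
t 28.85 grasp [295.4 260.7 193.6] yawY -75.02 z [ 0.001  0.    -1.   ] F [-0.1 -0.2 -2.5] op 21.9 q [ 34. -25. 119.  -0.  86. 109.]
A ((472.00384521484375, 422.63299560546875), (95.95516967773438, 98.9076919555664), 15.769444465637207) 3.00966033935547 53.69147784423828
B ((498.37158203125, 314.1019592285156), (96.1736831665039, 97.5820541381836), 15.133940696716309) 0.3713556823730467 -57.97874713134765
wood (((390.27789306640625, -288.88470458984375), (211.9253692626953, 304.9783020019531), 1.5637123584747314), array([ 376,  256,  139,   99, 1299], dtype=int32))
scblade (((435.34844970703125, -392.24200439453125), (15.802619934082031, 78.7116470336914), 5.2727789878845215), array([474, 281,  36,  10, 237], dtype=int32))
turn [ 0.03  0.08 -0.02] shift before turn [ 60.  182.1   2.7] after [ 59.9 182.2   2.7]
turn [  0.    0.  -79.4] shift before turn [-162.2  385.1    0. ] after [-408.4  -88.6    0. ]
```

Both trivets stand within limits on the board. The scraper seems to have shifted toward -y. Now I'll bring the spatula back to the mat.

>>> {"fn": "drive_tool", "kwargs": {"moves": [10,15,45,0,0,0,0,10,15,45,0,0,0,0,10,15,45,0,0,0,0,10,15,45,0,0,0,0,10,-18,43,0,0,0,0,10,-18,43,0,0,0,0,10,-18,43,0,0,0,0,10,-18,43,0,0,0,0]}}

```text
t: 29.7
tool_pos: [0.3733, -0.0842, 0.3592]
orientation: [-3.113, -0.41, 0.004]
force: [0.7, -0.5, -1.7]
opening: 0.0215
gripper_force: 60.0
```

>>> {"fn": "drive_tool", "kwargs": {"moves": [10,-18,43,0,0,0,0,10,-18,43,0,0,0,0,10,-18,43,0,0,0,0,10,-18,43,0,0,0,0,10,-18,42,0,0,0,0,10,0,0,0,0,0,-7.94,10,0,0,0,0,0,-7.94,10,0,0,0,0,0,-7.94]}}

```text
t: 30.5
tool_pos: [0.3422, -0.3128, 0.3585]
orientation: [-2.957, -1.049, 0.003]
force: [-0.2, 0.7, -2.2]
opening: 0.0217
gripper_force: 60.0
```

>>> {"fn": "drive_tool", "kwargs": {"moves": [10,0,0,0,0,0,-7.94,10,0,0,0,0,0,-7.94,10,0,0,0,0,0,-7.94,10,0,0,0,0,0,-7.94,10,0,0,0,0,0,-7.94,10,0,0,0,0,0,-7.94,10,0,0,0,0,0,-7.94,10,0,0,0,0,0,0]}}

```text
t: 31.3
tool_pos: [0.3425, -0.3122, 0.359]
orientation: [-2.13, -2.305, -0.0]
force: [-0.3, 0.1, -2.0]
opening: 0.0214
gripper_force: 60.0
```

```bash
python3 - <<'E'
from h import *
now(); plan((343,-314,24.5),4.4)
c=cam("top","t4")
cv2.imwrite("pics/t4c.png",cv2.resize(c["color"][240:370,360:560,::-1],None,fx=3,fy=3,interpolation=cv2.INTER_CUBIC))
E
```

```text
t 31.3 grasp [ 342.1 -311.8  191.7] yawY 4.53 z [-0.002  0.003 -1.   ] F [-0.3  0.1 -2. ] op 21.4 q [-49. -13. 110.  -0.  83. -53.]
turn [-0.12 -0.16  0.13] shift before turn [ -2.3   0.7 167.2] after [ -1.8   0.4 167.2]
```

View pics/t4c.png

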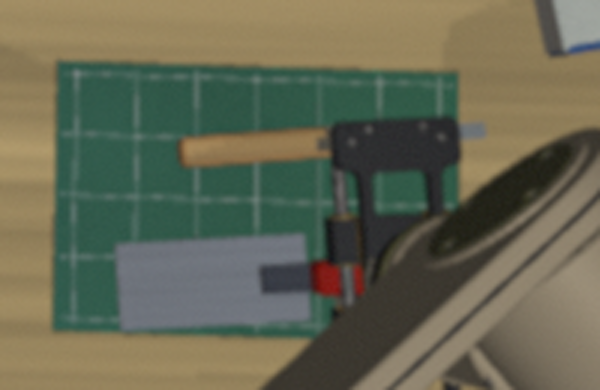

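The scraper has slid about 5 cm toward -y: handle end at (182,152), tip at (486,131) in the crop. It's still on the mat and clear of the spatula's spot. I'll set the spatula down.

>>> {"fn": "drive_tool", "kwargs": {"moves": [10,-1,0,30,0,0,0,10,0,0,40,0,0,0,10,0,0,40,0,0,0,10,0,0,30,0,0,0,10,0,0,15,0,0,0,10,0,0,6,0,0,0,10,0,0,0,0,0,0]}}

```text
t: 32.05
tool_pos: [0.3425, -0.3131, 0.1991]
orientation: [-2.136, -2.301, -0.0]
force: [-0.4, -0.1, -1.4]
opening: 0.0218
gripper_force: 60.0
```

```bash
python3 - <<'E'
from h import *
now(); c=cam("wrist"); P=cloud(c)*1000
print(P[20:200:60,300].round(1),P[20:200:60,420].round(1))
E
```

```text
t 32.05 grasp [ 342.2 -312.8   31.8] yawY 4.26 z [-0.002  0.002 -1.   ] F [-0.4 -0.1 -1.4] op 21.8 q [-49.  -1. 117.  -0.  64. -53.]
[[ 327.2 -200.2   14.1]
 [ 328.5 -220.7   15.1]
 [ 329.8 -242.6   14.2]] [[ 373.3 -194.     2.5]
 [ 376.1 -215.8    3.1]
 [ 379.9 -239.1    1.1]]
```

>>> {"fn": "drive_tool", "kwargs": {"moves": [10,0,0,4,0,0,0,10,0,0,3,0,0,0,10,0,0,0,0,0,0,10,0,0,0.5,0,0,0,40,0,0,0,0,0,0,40,0,0,0,0,0,0,40,0,0,0,0,0,0,40,0,0,0,0,0,0]}}

```text
t: 32.9
tool_pos: [0.343, -0.3136, 0.1929]
orientation: [2.134, 2.305, -0.0]
force: [0.1, 0.5, 0.2]
opening: 0.0396
gripper_force: 0.0
```

>>> {"fn": "drive_tool", "kwargs": {"moves": [45,0,0,-10,0,0,0,45,0,0,-30,0,0,0,45,0,0,-40,0,0,0,45,0,0,-40,0,0,0,60,0,0,-10,0,0,0,60,0,0,0,0,0,0]}}

```text
t: 33.5
tool_pos: [0.3435, -0.3142, 0.3257]
orientation: [2.131, 2.301, -0.001]
force: [-0.2, -0.3, 0.1]
opening: 0.0561
gripper_force: 0.0
```

```bash
python3 - <<'E'
from h import *
now(); c=cam("wrist","w12"); P=cloud(c)*1000
cv2.imwrite("pics/w12.png",c["color"][:,:,::-1])
E
```

```text
t 33.5 grasp [ 344.1 -314.9  158.4] yawY 4.4 z [ 0.004 -0.004 -1.   ] F [-0.2 -0.3  0.1] op 56.1 q [-49. -11. 112.  -0.  79. -53.]
```

View pics/w12.png

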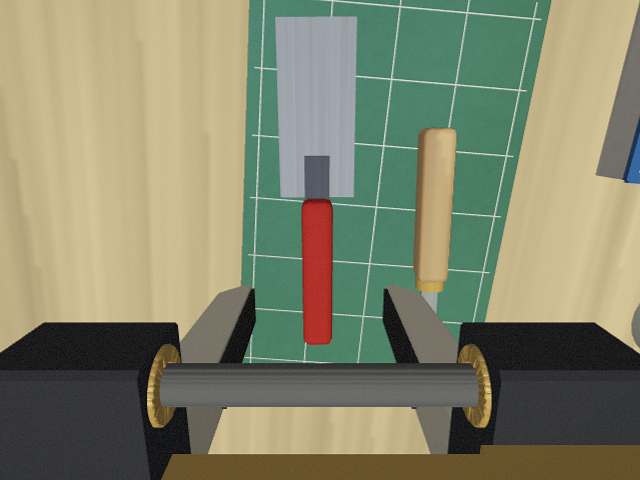

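Spatula lies flat on the mat. The scraper handle runs from (437,128) to (431,291), with the blade on toward -y. I'll work out its pose.

```bash
python3 - <<'E'
from h import *
c=dict(np.load("pics/w12.npz"))
w=px2w(c,[(437.5,128),(430,291)],.027)*1000; print(w)
P=cloud(c)*1000; print(P[200,435])
hsv=cv2.cvtColor(c["color"],cv2.COLOR_RGB2HSV); H,S,V=[hsv[...,i].astype(int) for i in range(3)]
v,u=np.mgrid[0:480,0:640]
m=(u>405)&(u<470)&(v<282)&(v>110)&(H>8)&(H<25)&(S>60); r=rect(c,m,.027); print(r)
d=(w[1]-w[0])[:2]; d/=np.linalg.norm(d); yaw=np.degrees(np.arctan2(d[1],d[0])); o=w[0][:2]+75*d; print("yaw",yaw,"o",o)
plan((o[0],o[1],158),yaw+90)
E
```

```text
[[ 416.73682686 -233.37741314   27.        ]
 [ 428.96780034 -347.93307946   27.        ]]
[ 422.05250675 -280.70521154   28.04999749]
(((422.13922119140625, -286.8067626953125), (25.28871726989746, 107.80587768554688), 5.725234031677246), array([ 413,  128,   44,  154, 5530], dtype=int32))
yaw -83.90568471853 o [ 424.69923302 -307.95354932]
turn [ 0.06  0.08 -1.69] shift before turn [-0.6 81.9 -1.8] after [-3.  81.8 -1.9]
```

>>> {"fn": "drive_tool", "kwargs": {"moves": [50,0,0,0,0,0,-1.6,50,-1,27,0,0,0,0,50,-1,27,0,0,0,0,50,-1,28,0,0,0,0,50,0,0,35,0,0,0,50,0,0,40,0,0,0,50,0,0,0,0,0,0]}}

```text
t: 34.25
tool_pos: [0.422, -0.3052, 0.2398]
orientation: [-2.091, -2.326, 0.0]
force: [-1.1, 0.5, -0.9]
opening: 0.0501
gripper_force: 0.0
```

```bash
python3 - <<'E'
from h import *
now(); plan((424.6,-308,23.5),5.8)
c=cam("wrist","w13"); P=cloud(c)*1000
v,u=np.mgrid[0:480,0:640]
m=(P[...,2]>15)&(P[...,2]<40)&(v<300)&(u>250)&(u<400); r=rect(c,m,.029); print(r)
E
```

```text
t 34.25 grasp [ 420.2 -303.6   72.5] yawY 6.09 z [-0.011  0.009 -1.   ] F [-1.1  0.5 -0.9] op 50.1 q [-42.   4. 107.  -0.  70. -48.]
turn [-0.55 -0.6   0.29] shift before turn [-3.6  2.8 48.9] after [-3.1  2.3 49. ]
(((423.2978820800781, -271.198486328125), (21.122425079345703, 77.83965301513672), 5.758168697357178), array([ 311,  140,   46,  160, 7031], dtype=int32))
```

>>> {"fn": "drive_tool", "kwargs": {"moves": [50,0,0,20,0,0,0,50,0,0,15,0,0,0,50,0,0,8,0,0,0,50,0,0,3,0,0,0,50,0,0,0,0,0,0]}}

```text
t: 34.8
tool_pos: [0.4248, -0.308, 0.2019]
orientation: [-2.102, -2.334, -0.0]
force: [0.2, 0.5, -0.1]
opening: 0.0501
gripper_force: 0.0
```

```bash
python3 - <<'E'
from h import *
now(); plan((426,-307.5,23.5),5.8)
E
```

```text
t 34.8 grasp [ 424.7 -308.    34.6] yawY 5.99 z [-0.  0. -1.] F [ 0.2  0.5 -0.1] op 50.1 q [-42.   7. 108.   0.  65. -48.]
turn [-0.01 -0.01  0.19] shift before turn [ 0.4  1.3 11.1] after [ 0.4  1.3 11.1]
```

>>> {"fn": "drive_tool", "kwargs": {"moves": [50,0,1,7,0,0,0,50,0,0,4,0,0,0,50,0,0,0,0,0,0]}}

```text
t: 35.1
tool_pos: [0.4256, -0.3077, 0.1902]
orientation: [-2.102, -2.334, -0.0]
force: [0.2, 0.7, 0.3]
opening: 0.0503
gripper_force: 0.0
```

>>> {"fn": "drive_tool", "kwargs": {"moves": [10,0,0,0,0,0,0,10,0,0,0,0,0,0,10,0,0,0,0,0,0,10,0,0,0,0,0,0,10,0,0,0,0,0,0,10,0,0,0,0,0,0,10,0,0,0,0,0,0,10,0,0,0,0,0,0], "grip_force": 60}}

```text
t: 35.9
tool_pos: [0.4259, -0.3079, 0.1909]
orientation: [2.102, 2.334, 0.0]
force: [0.5, 0.1, 2.2]
opening: 0.0213
gripper_force: 60.0
```

>>> {"fn": "drive_tool", "kwargs": {"moves": [10,0,0,-20,0,0,0,10,0,0,-40,0,0,0,10,0,0,-45,0,0,0,10,0,0,-45,0,0,0,10,0,0,-45,0,0,0,10,0,0,-25,0,0,0,10,0,0,0,0,0,0,10,0,0,0,0,0,0]}}

```text
t: 36.7
tool_pos: [0.4257, -0.3078, 0.4102]
orientation: [2.102, 2.335, -0.0]
force: [-0.5, -0.4, -1.5]
opening: 0.0214
gripper_force: 60.0
```

```bash
python3 - <<'E'
from h import *
now(); c=cam("top","t5"); P=cloud(c)*1000
cv2.imwrite("pics/t5.png",c["color"][:,:,::-1])
m=(P[...,2]>215-60)&(P[...,1]<-330)&(P[...,0]>380)&(P[...,0]<520)&(P[...,2]<240)
print(m.sum(), [ (y,P[m&(abs(P[...,1]-y)<8)].mean(0).round(1)) for y in (-390,-410,-430,-450) if (m&(abs(P[...,1]-y)<8)).any()])
E
```

```text
t 36.7 grasp [ 425.7 -307.8  242.9] yawY 6.0 z [-0. -0. -1.] F [-0.5 -0.4 -1.5] op 21.4 q [-41.  -4.  97.  -0.  88. -47.]
0 []
```

```bash
python3 - <<'E'
from h import *
plan((630,-80,245),0.6)
E
```

```text
turn [-0.1 -0.1  5.4] shift before turn [205.  227.2  -3.4] after [225.4 206.9  -3.4]
```

>>> {"fn": "drive_tool", "kwargs": {"moves": [10,0,0,0,0,0,5.4,10,32,29.5,0,0,0,0,10,32,29.5,0,0,0,0,10,32,29.5,0,0,0,0,10,32,29.5,0,0,0,0,10,32,29.5,0,0,0,0,10,32,29.5,0,0,0,0,10,33,30,0,0,0,0]}}

```text
t: 37.55
tool_pos: [0.6309, -0.0791, 0.4073]
orientation: [-2.207, -2.23, 0.004]
force: [-0.8, -0.6, -1.0]
opening: 0.0216
gripper_force: 60.0
```

>>> {"fn": "drive_tool", "kwargs": {"moves": [10,0,0,0,0,0,0,10,0,0,0,0,0,0,10,0,0,0,0,0,0]}}

```text
t: 37.85
tool_pos: [0.6297, -0.0813, 0.4087]
orientation: [-2.209, -2.231, 0.003]
force: [-0.2, -0.3, -0.5]
opening: 0.0215
gripper_force: 60.0
```

```bash
python3 - <<'E'
from h import *
now(); c=cam("wrist","w14"); 
s=cam("side","s2")
im=np.hstack([cv2.resize(c["color"],(400,300)),cv2.resize(s["color"],(400,300))]); cv2.imwrite("pics/w14b.png",c["color"][:,:,::-1])
p,R=T(); g=p+R[:,2]*.1673
tip=g+R@np.array([-.150,0,.0072]); q=s["R"]@tip+s["t"]; print("pred tip",tip*1000,"px",(s["mtx"]@q/q[2])[:2], "depth",q[2])
E
```

```text
t 37.85 grasp [629.2 -81.2 241.5] yawY 0.57 z [-0.003  0.    -1.   ] F [-0.2 -0.3 -0.5] op 21.5 q [-12.  13.  79.  -0.  89. -13.]
pred tip [ 630.83197712 -231.85297822  235.52075115] px [434.85739974 236.07111304] depth 0.7798291346272801
```

View pics/w14b.png

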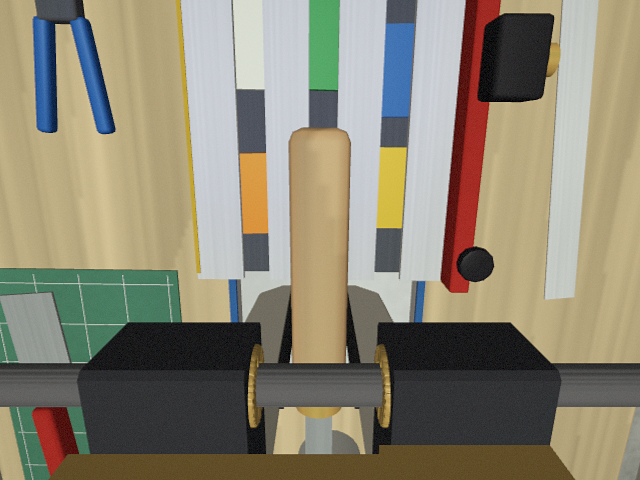

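```bash
python3 - <<'E'
from h import *
c=dict(np.load("pics/w14.npz")); col=c["color"].astype(int)
# plate = bluish light grey
pl=(col.min(2)>120)&((col.max(2)-col.min(2))<45)
for v in (20,60,115,140,245,262):
    print(v,"".join("#" if x else "." for x in pl[v,180:460:2]))
def edges(v,lo,hi,thr=None):
    g=np.abs(np.diff(cv2.GaussianBlur(c["color"],(3,3),0)[v].astype(float),axis=0)).sum(1)
    i=lo+np.argsort(-g[lo:hi])[:1]; return i[0]+.5
for name,(L,Rr) in {"near":((225,255),(256,280)),"mid":((298,322),(328,348)),"far":((368,392),(394,422))}.items():
    for v in (30,60,115,240,262):
        if name=="mid" and v>118: continue
        if name=="far" and v==30: pass
        a,b=edges(v,*L),edges(v,*Rr)
        w=px2w(c,[(a,v),(b,v)],.095)*1000
        print(name,v,a,b,"width",round(w[1,0]-w[0,0],1),"mid x",((w[0]+w[1])/2).round(1)[:2])
s=dict(np.load("pics/s2.npz")); cv2.imwrite("pics/s2c.png",cv2.resize(s["color"][160:310,330:530,::-1],None,fx=4,fy=4,interpolation=cv2.INTER_CUBIC))
E
```

```text
20 .################################################################...............#######################...............######################
60 ...########################.#####################################..............#######################...............#######################
115 .....########################..............######################..............######################..............#######################..
140 ......#######################..............############..............................################.............#######################...
245 ..........######################............###########.............................##############.............#####################........
262 ..........######################.............###########............................##############.............####################.........
near 30 233.5 262.5 width 19.0 mid x [581.2  56.5]
near 60 235.5 263.5 width 18.7 mid x [581.5  38.4]
near 115 236.5 264.5 width 19.3 mid x [580.9   3.4]
near 240 241.5 268.5 width 20.2 mid x [581.1 -85.7]
near 262 242.5 268.5 width 19.7 mid x [ 580.9 -102.9]
mid 30 308.5 338.5 width 19.6 mid x [630.6  56.9]
mid 60 308.5 338.5 width 20.0 mid x [630.8  38.8]
mid 115 308.5 337.5 width 20.0 mid x [630.9   3.9]
far 30 384.5 415.5 width 20.2 mid x [680.6  57.3]
far 60 383.5 413.5 width 19.9 mid x [680.7  39.2]
far 115 381.5 409.5 width 19.3 mid x [680.8   4.3]
far 240 375.5 401.5 width 19.4 mid x [680.8 -84.7]
far 262 374.5 400.5 width 19.7 mid x [ 681.  -101.9]
```

View pics/s2c.png

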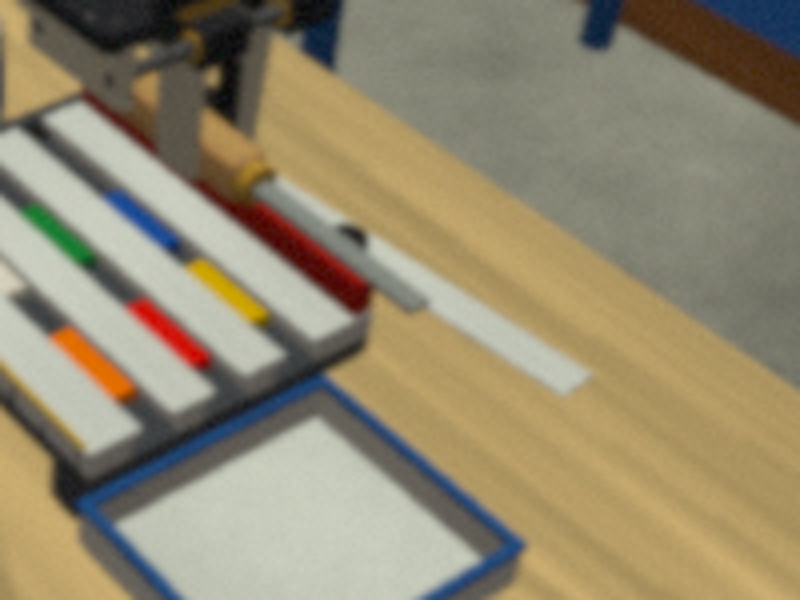

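The scraper tip sits at crop (417,303), i.e. px (434,236), within 1 px of the kinematic prediction. The slot centres agree in both cameras (x ≈ 581, 630.7, 680.8). I'll plan the tilt and entry for the middle slot.

```bash
cat >> h.py <<'E'
TIP=np.array([-150,0,7.2])
def gfor(tip,yawY,tilt):
    R=pose((0,0,0),yawY,tilt)[1]; return np.array(tip)-R@TIP
def tipnow():
    now(); p,R=T(); print("tip",((p+R[:,2]*robot.grasp_offset)*1000+R@TIP).round(1))
E
python3 - <<'E'
from h import *
tipnow(); g=gfor((630.4,108,140),.4,35); print(g); p,R=plan(g,.4,35)
print("TCP",p)
t=dict(np.load("pics/t5.npz"))
# down and push in tool axes
print("down60",(R.T@[0,0,-60]).round(1),"push 100 along slot",(R.T@[.4,-100,0]).round(1),"dx+50",(R.T@[50,0,0]).round(1))
E
```

```text
t 37.95 grasp [629.5 -81.9 242.7] yawY 0.51 z [-0.001 -0.    -1.   ] F [ 0.2  1.5 -1.4] op 21.6 q [-12.  13.  79.  -0.  89. -13.]
tip [ 630.8 -231.9  235.5]
[629.57102382 226.74016262 231.93436017]
turn [-0.11 35.    0.08] shift before turn [212.6   2.5  41. ] after [150.6   2.  155.6]
TCP [0.63024094 0.13078316 0.3689785 ]
down60 [-34.4   0.   49.1] push 100 along slot [-81.9  -0.3 -57.4] dx+50 [-0.3 50.  -0.2]
```

>>> {"fn": "drive_tool", "kwargs": {"moves": [10,0,0,0,0,7,0,10,0,0,0,0,7,0,10,0,0,0,0,7,0,10,0,0,0,0,7,0,10,0,0,0,0,7,0,10,0,0,0,0,0,0]}}

```text
t: 38.55
tool_pos: [0.6297, -0.0829, 0.4097]
orientation: [-1.864, -1.875, -0.589]
force: [-0.2, -1.4, -1.1]
opening: 0.0218
gripper_force: 60.0
```

>>> {"fn": "drive_tool", "kwargs": {"moves": [10,25,0.3,26,0,0,0,10,25,0.3,26,0,0,0,10,25,0.3,26,0,0,0,10,25,0.3,26,0,0,0,10,25,0.3,26,0,0,0,10,25,0.3,26,0,0,0,10,0,0,0,0,0,0,10,0,0,0,0,0,0]}}

```text
t: 39.35
tool_pos: [0.6296, 0.1321, 0.3691]
orientation: [-1.862, -1.885, -0.585]
force: [-0.6, -0.8, -1.4]
opening: 0.0217
gripper_force: 60.0
```

```bash
python3 - <<'E'
from h import *
tipnow(); plan(gfor((630.4,108,110),.4,35),.4,35); plan(gfor((630.4,108,79.5),.4,35),.4,35)
c=cam("top","t6"); s=cam("side","s3")
p,R=T(); tip=p+R[:,2]*.1673+R@TIP/1000
for k in (c,s):
    q=k["R"]@tip+k["t"]; print((k["mtx"]@q/q[2])[:2])
a=cv2.resize(s["color"][140:260,310:450,::-1],None,fx=5,fy=5,interpolation=cv2.INTER_CUBIC)
cv2.imwrite("pics/s3c.png",a)
# rear ends of scraps from top
print(px2w(c,[(281,200),(300,155)],.086))
E
```

```text
t 39.35 grasp [628.6 227.6 231.7] yawY 0.69 z [-0.006  0.571 -0.821] F [-0.6 -0.8 -1.4] op 21.7 q [-3. 15. 85. 35. 84. -8.]
tip [630.1 108.6 140.2]
turn [-0.12  0.18  0.27] shift before turn [-18.3   0.6  24. ] after [-18.3   0.7  23.9]
turn [-0.12  0.18  0.27] shift before turn [-35.7   0.6  49. ] after [-35.8   0.7  48.9]
[262.45630124 180.32694006]
[328.32340907 188.77197893]
[[0.60110452 0.0728696  0.086     ]
 [0.69986567 0.03562657 0.086     ]]
```

View pics/s3c.png

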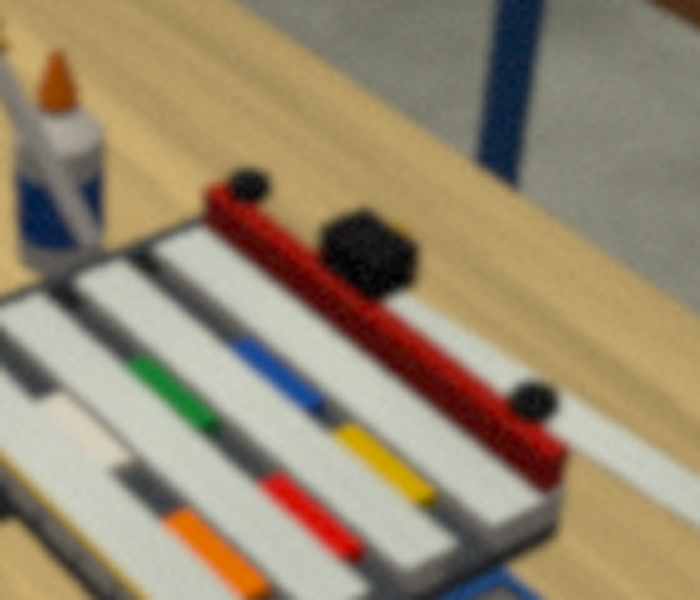

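Tip visible at crop (92,242), as predicted; the green and red offcuts lie ahead of it in the middle slot. Lowering into the slot.

>>> {"fn": "drive_tool", "kwargs": {"moves": [10,-6,0,8,0,0,0,10,-8,0,11,0,0,0,10,-7,0,10,0,0,0,10,-6,0.3,8,0,0,0,10,-4,0,6,0,0,0,10,-3,0,4,0,0,0,10,-1.8,0,2,0,0,0,10,0,0,0,0,0,0]}}

```text
t: 40.25
tool_pos: [0.6303, 0.1305, 0.3081]
orientation: [-1.862, -1.881, -0.587]
force: [-0.1, 0.3, -1.8]
opening: 0.0215
gripper_force: 60.0
```

```bash
python3 - <<'E'
from h import *
tipnow(); p,R=plan(gfor((630.5,80,80),.4,35),.4,35); plan(gfor((631.4,-125,80),.4,35),.4,35)
E
```

```text
t 40.25 grasp [629.3 226.4 171. ] yawY 0.6 z [-0.006  0.574 -0.819] F [-0.1  0.3 -1.8] op 21.5 q [ -3.  18.  88.  36.  79. -12.]
tip [630.5 107.7  79.1]
turn [-0.13 -0.    0.15] shift before turn [-22.1  -0.3 -16.6] after [-22.2  -0.2 -16.6]
turn [-0.13 -0.    0.15] shift before turn [-190.1   -1.5 -134.2] after [-190.1   -0.7 -134.2]
```

>>> {"fn": "drive_tool", "kwargs": {"moves": [10,-8,0,-5.6,0,0,0,10,-16,-0.1,-11.3,0,0,0,10,-16,-0.1,-11.3,0,0,0,10,-16,-0.1,-11.3,0,0,0,10,-16,-0.1,-11.3,0,0,0,10,-16,-0.1,-11.3,0,0,0,10,-16,-0.1,-11.3,0,0,0]}}

```text
t: 40.95
tool_pos: [0.6311, 0.0017, 0.3095]
orientation: [-1.862, -1.882, -0.588]
force: [0.2, 0.5, -1.0]
opening: 0.0213
gripper_force: 60.0
```

```bash
python3 - <<'E'
from h import *
tipnow(); plan(gfor((631.4,-125,80),.4,35),.4,35)
E
```

```text
t 40.95 grasp [630.3  97.6 172.4] yawY 0.59 z [-0.005  0.573 -0.819] F [ 0.2  0.5 -1. ] op 21.3 q [-14.  19.  86.  34.  86. -21.]
tip [631.6 -21.1  80.5]
turn [-0.05  0.01  0.19] shift before turn [-85.4  -1.  -59.1] after [-85.4  -0.6 -59.2]
```

>>> {"fn": "drive_tool", "kwargs": {"moves": [10,-16,-0.2,-11.1,0,0,0,10,-16,-0.2,-11.1,0,0,0,10,-16,-0.2,-11.1,0,0,0,10,-16,-0.2,-11.1,0,0,0,10,-14,-0.2,-9.7,0,0,0,10,-7.4,0,-5,0,0,0,10,0,0,0,0,0,0,10,0,0,0,0,0,0]}}

```text
t: 41.75
tool_pos: [0.6312, -0.1005, 0.3081]
orientation: [-1.861, -1.881, -0.587]
force: [0.3, -0.0, -1.3]
opening: 0.0215
gripper_force: 60.0
```

```bash
python3 - <<'E'
from h import *
tipnow(); s=cam("side","s4")
cv2.imwrite("pics/s4c.png",cv2.resize(s["color"][150:350,300:500,::-1],None,fx=3,fy=3,interpolation=cv2.INTER_CUBIC))
E
```

```text
t 41.75 grasp [630.1  -4.5 171.1] yawY 0.59 z [-0.006  0.574 -0.819] F [ 0.3 -0.  -1.3] op 21.5 q [-23.  23.  81.  32.  91. -27.]
tip [ 631.4 -123.2   79.1]
```

View pics/s4c.png

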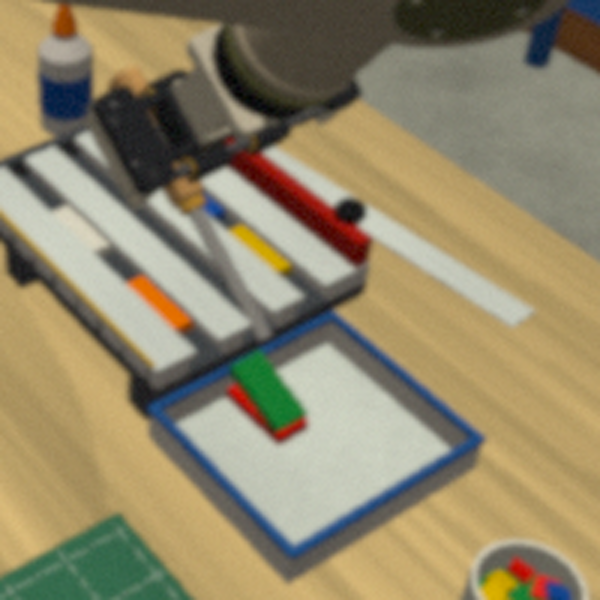

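Green and red are both in the tray, at (265,395) in the crop. I'll raise the scraper and go to the far slot.

>>> {"fn": "drive_tool", "kwargs": {"moves": [10,8,0,-11,0,0,0,10,9,0,-13,0,0,0,10,9,0,-13,0,0,0,10,8.4,0,-12,0,0,0,10,0,0,0,0,0,0,10,0,0,0,0,0,0]}}

```text
t: 42.4
tool_pos: [0.6312, -0.1007, 0.3689]
orientation: [-1.862, -1.883, -0.588]
force: [-1.4, -0.1, -2.1]
opening: 0.0217
gripper_force: 60.0
```

```bash
python3 - <<'E'
from h import *
tipnow(); plan(gfor((680.4,90,140),.4,35),.4,35)
c=dict(np.load("pics/t0.npz") if 0 else np.load("pics/top0.npz")); P=cloud(c)*1000
m=(P[...,2]>60)&(P[...,1]>170)&(P[...,1]<330)&(P[...,0]>550); print("bottle",P[m].min(0),P[m].max(0))
s=dict(np.load("pics/s3.npz")); print("rear green/blue/white",px2w(s,[(336,212),(357,208),(318,220)],.0855)*1000)
E
```

```text
t 42.4 grasp [630.4  -4.8 231.8] yawY 0.6 z [-0.005  0.573 -0.82 ] F [-1.4 -0.1 -2.1] op 21.7 q [-23.  20.  78.  32.  96. -24.]
tip [ 631.8 -123.6  140. ]
turn [-0.05  0.05  0.21] shift before turn [174.5  51.2 122. ] after [174.6  50.5 122.2]
bottle [693.30647688 249.56564913  60.00254151] [744.6799265  301.43900064 139.98092026]
rear green/blue/white [[634.26596074  79.63467776  85.5       ]
 [686.3806544   62.8701675   85.5       ]
 [580.71739586  79.05758037  85.5       ]]
```

>>> {"fn": "drive_tool", "kwargs": {"moves": [10,29,8.5,20.3,0,0,0,10,29,8.5,20.3,0,0,0,10,29,8.5,20.3,0,0,0,10,29,8.5,20.3,0,0,0,10,29,8.5,20.3,0,0,0,10,29,8.5,20.3,0,0,0.2,10,0,0,0,0,0,0,10,0,0,0,0,0,0]}}

```text
t: 43.2
tool_pos: [0.6795, 0.1132, 0.3667]
orientation: [-1.862, -1.878, -0.583]
force: [0.0, -0.9, -2.6]
opening: 0.0217
gripper_force: 60.0
```

```bash
python3 - <<'E'
from h import *
tipnow(); plan(gfor((680.4,90,79.5),.4,35),.4,35)
E
```

```text
t 43.2 grasp [678.  209.1 229.6] yawY 0.55 z [-0.009  0.573 -0.819] F [ 0.  -0.9 -2.6] op 21.7 q [-4. 22. 76. 35. 86. -8.]
tip [678.7  90.3 137.7]
turn [-0.28  0.02 -0.01] shift before turn [-33.7   1.   47.4] after [-33.7   0.8  47.4]
```

>>> {"fn": "drive_tool", "kwargs": {"moves": [10,-6,1,8,0,0,0,10,-8,0,11,0,0,0,10,-4,0,5,0,0,0,10,0,0,0,0,0,0]}}

```text
t: 43.6
tool_pos: [0.6802, 0.1104, 0.3352]
orientation: [-1.866, -1.874, -0.582]
force: [-0.2, -0.4, -2.5]
opening: 0.0217
gripper_force: 60.0
```

```bash
python3 - <<'E'
from h import *
tipnow(); plan(gfor((680.4,90,79.5),.4,35),.4,35)
E
```

```text
t 43.6 grasp [678.8 206.3 198.2] yawY 0.36 z [-0.009  0.574 -0.819] F [-0.2 -0.4 -2.5] op 21.7 q [ -4.  24.  77.  35.  84. -10.]
tip [678.9  87.6 106.3]
turn [-0.27  0.   -0.23] shift before turn [-13.4   0.2  23.3] after [-13.4   0.   23.3]
```

>>> {"fn": "drive_tool", "kwargs": {"moves": [10,0,1.3,0,0,0,0,10,-5,0,8,0,0,0,10,-5,0,8,0,0,0,10,-3.4,0,5,0,0,0,10,0,0,2,0,0,0,10,0,0,0,0,0,0]}}

```text
t: 44.2
tool_pos: [0.6819, 0.1138, 0.3109]
orientation: [-1.864, -1.877, -0.585]
force: [0.4, -0.2, -0.9]
opening: 0.0218
gripper_force: 60.0
```

```bash
python3 - <<'E'
from h import *
tipnow(); plan(gfor((681.3,-125,80),.4,35),.4,35)
E
```

```text
t 44.2 grasp [680.7 209.8 173.9] yawY 0.45 z [-0.007  0.574 -0.819] F [ 0.4 -0.2 -0.9] op 21.8 q [ -4.  25.  78.  35.  82. -11.]
tip [681.3  91.   81.9]
turn [-0.17 -0.01 -0.06] shift before turn [-178.    -2.4 -122.3] after [-178.    -2.2 -122.3]
```

>>> {"fn": "drive_tool", "kwargs": {"moves": [10,-9,-0.3,-4.3,0,0,0,10,-16,-0.1,-11.1,0,0,0,10,-16,-0.1,-11.1,0,0,0,10,-16,-0.1,-11.1,0,0,0,10,-16,-0.1,-11.1,0,0,0,10,-16,-0.1,-11.1,0,0,0]}}

```text
t: 44.8
tool_pos: [0.6821, 0.004, 0.3097]
orientation: [-1.866, -1.877, -0.586]
force: [-0.9, 0.8, -0.7]
opening: 0.0221
gripper_force: 60.0
```

```bash
python3 - <<'E'
from h import *
tipnow(); plan(gfor((681.3,-125,80),.4,35),.4,35)
E
```

```text
t 44.8 grasp [681.2  99.9 172.6] yawY 0.38 z [-0.005  0.574 -0.819] F [-0.9  0.8 -0.7] op 22.1 q [-13.  26.  77.  34.  87. -18.]
tip [681.8 -18.8  80.7]
turn [-0.07  0.   -0.08] shift before turn [-87.4  -1.6 -60.3] after [-87.4  -1.7 -60.3]
```

>>> {"fn": "drive_tool", "kwargs": {"moves": [10,-16,-0.2,-11.1,0,0,0,10,-16,-0.2,-11.1,0,0,0,10,-16,-0.2,-11.1,0,0,0,10,-16,-0.2,-11.1,0,0,0,10,-14,-0.2,-9.7,0,0,0,10,-8.6,0,-6,0,0,0,10,0,0,0,0,0,0,10,0,0,0,0,0,0]}}

```text
t: 45.6
tool_pos: [0.6819, -0.099, 0.309]
orientation: [-1.864, -1.877, -0.586]
force: [0.2, 0.9, -1.4]
opening: 0.0215
gripper_force: 60.0
```

>>> {"fn": "drive_tool", "kwargs": {"moves": [10,8,0,-11,0,0,0,10,9,0,-13,0,0,0,10,9,0,-13,0,0,0,10,8.4,0,-12,0,0,0,10,0,0,0,0,0,0,10,0,0,0,0,0,0]}}

```text
t: 46.2
tool_pos: [0.6821, -0.099, 0.3699]
orientation: [-1.865, -1.879, -0.587]
force: [-1.4, -0.0, -1.7]
opening: 0.022
gripper_force: 60.0
```

```bash
python3 - <<'E'
from h import *
tipnow(); plan(gfor((580.5,106,140),.4,35),.4,35)
s=cam("side","s5"); hsv=cv2.cvtColor(s["color"],cv2.COLOR_RGB2HSV); P=cloud(s)*1000
H,S=hsv[...,0].astype(int),hsv[...,1].astype(int); v,u=np.mgrid[0:480,0:640]
for n,(a,b) in {"blue":(105,125),"yellow":(20,32),"green":(50,80),"red":(0,5)}.items():
    m=(H>=a)&(H<=b)&(S>130)&(P[...,1]<60)&(P[...,1]>-245)&(P[...,0]>560)&(P[...,0]<715)&(P[...,2]>6)&(P[...,2]<100)
    print(n,m.sum(), np.median(P[m],0).round(0) if m.any() else "", P[m][:,2].max().round(0) if m.any() else "")
E
```

```text
t 46.2 grasp [681.3  -3.2 232.8] yawY 0.44 z [-0.005  0.573 -0.82 ] F [-1.4 -0.  -1.7] op 22.0 q [-21.  27.  69.  32.  97. -21.]
tip [ 682.2 -122.   141. ]
turn [-0.04  0.05  0.02] shift before turn [ 186.8 -100.   131.8] after [ 186.6 -100.2  131.8]
blue 365 [ 668. -117.   24.] 67.0
yellow 10 [ 618. -148.   21.] 32.0
green 295 [ 631. -131.   31.] 42.0
red 71 [ 621. -127.   13.] 17.0
```

I've gone over the 14-picture allowance: 17 viewed so far. From here I'll check by numbers only, starting with the far slot.

```bash
cat >> h.py <<'E'
def scraps(n,save=None):
    c=cam(n,save); hsv=cv2.cvtColor(c["color"],cv2.COLOR_RGB2HSV); P=cloud(c)*1000
    H,S,V=[hsv[...,i].astype(int) for i in range(3)]
    box=(P[...,1]<150)&(P[...,1]>-270)&(P[...,0]>545)&(P[...,0]<718)&(P[...,2]>3)&(P[...,2]<100)
    for nm,(a,b) in {"blue":(100,128),"yellow":(21,34),"orange":(9,18),"green":(45,85),"red":(0,6)}.items():
        m=((H>=a)&(H<=b)&(S>120)&(V>60)&box).astype(np.uint8)
        k,l,st,_=cv2.connectedComponentsWithStats(m)
        for i in range(1,k):
            if st[i,4]>25: q=P[l==i]; print(nm,st[i].tolist(),"med",np.median(q,0).round(0),"lo",np.percentile(q,5,0).round(0),"hi",np.percentile(q,95,0).round(0))
E
python3 - <<'E'
from h import *
for n in ("side","top"): print(n); scraps(n)
E
```

```text
side
blue [386, 254, 24, 13, 78] med [ 681. -101.   34.] lo [ 654. -117.   31.] hi [715. -96.  66.]
blue [390, 266, 25, 21, 237] med [ 670. -137.   22.] lo [ 658. -161.   19.] hi [ 682. -107.   25.]
blue [349, 271, 110, 65, 402] med [ 570. -219.   34.] lo [ 546. -258.   31.] hi [700. -98.  36.]
orange [343, 242, 22, 19, 150] med [588. -58.  85.] lo [580. -83.  79.] hi [594. -24.  89.]
green [377, 267, 24, 26, 307] med [ 632. -131.   32.] lo [ 618. -157.   23.] hi [ 645. -106.   41.]
red [376, 278, 26, 19, 84] med [ 621. -131.   12.] lo [ 618. -161.    9.] hi [ 642. -105.   15.]
top
blue [431, 170, 2, 25, 38] med [ 660. -255.   36.] lo [ 634. -257.   33.] hi [ 684. -254.   40.]
orange [326, 206, 30, 9, 230] med [583. -55.  87.] lo [575. -82.  82.] hi [590. -26.  90.]
```

Blue lies in the tray, apparently on top of yellow, and the far slot is empty. Now the near slot.

>>> {"fn": "drive_tool", "kwargs": {"moves": [10,26.7,-14.3,18.8,0,0,0,10,26.7,-14.3,18.8,0,0,0,10,26.7,-14.3,18.8,0,0,0,10,26.7,-14.3,18.8,0,0,0,10,26.7,-14.3,18.8,0,0,0,10,26.7,-14.3,18.8,0,0,0,10,26.7,-14.3,18.8,0,0,0,10,0,0,0,0,0,0]}}

```text
t: 47.15
tool_pos: [0.5781, 0.1322, 0.3676]
orientation: [-1.859, -1.879, -0.583]
force: [1.1, -0.6, -0.0]
opening: 0.0216
gripper_force: 60.0
```

>>> {"fn": "drive_tool", "kwargs": {"moves": [10,-6,0,8,0,0,0,10,-8,0,11,0,0,0,10,-3,0,4,0,0,0,10,0,0,0,0,0,0,10,0,0,0,0,0,0]}}

```text
t: 47.65
tool_pos: [0.5804, 0.1274, 0.3394]
orientation: [-1.865, -1.876, -0.585]
force: [-0.4, 0.4, -0.6]
opening: 0.0216
gripper_force: 60.0
```

```bash
python3 - <<'E'
from h import *
tipnow(); plan(gfor((580.5,106,79.5),.4,35),.4,35)
E
```

```text
t 47.65 grasp [579.3 223.4 202.4] yawY 0.37 z [-0.006  0.574 -0.819] F [-0.4  0.4 -0.6] op 21.6 q [ -3.   9.  95.  35.  81. -11.]
tip [579.8 104.6 110.5]
turn [-0.13 -0.01 -0.12] shift before turn [-16.6   0.1  26.2] after [-16.6  -0.   26.2]
```

>>> {"fn": "drive_tool", "kwargs": {"moves": [10,-3,0.7,6,0,0,0,10,-5,0,8,0,0,0,10,-5,0,7,0,0,0,10,-3,0,4,0,0,0,10,0,0,0,0,0,0]}}

```text
t: 48.15
tool_pos: [0.5803, 0.1293, 0.3088]
orientation: [-1.864, -1.876, -0.583]
force: [-0.2, -0.5, -2.1]
opening: 0.0215
gripper_force: 60.0
```

```bash
python3 - <<'E'
from h import *
tipnow(); plan(gfor((581.3,-125,80),.4,35),.4,35)
E
```

```text
t 48.15 grasp [578.9 225.3 171.8] yawY 0.44 z [-0.008  0.574 -0.819] F [-0.2 -0.5 -2.1] op 21.5 q [ -3.  10.  96.  36.  79. -12.]
tip [579.4 106.5  79.8]
turn [-0.23  0.   -0.11] shift before turn [-189.6   -0.9 -132.9] after [-189.6   -0.7 -133. ]
```

>>> {"fn": "drive_tool", "kwargs": {"moves": [10,0,1,0,0,0,0,10,-8,0,-5.6,0,0,0,10,-16,-0.1,-11.2,0,0,0,10,-16,-0.1,-11.2,0,0,0,10,-16,-0.1,-11.2,0,0,0,10,-16,-0.1,-11.2,0,0,0,10,-16,-0.1,-11.2,0,0,0,10,-16,-0.1,-11.2,0,0,0]}}

```text
t: 48.95
tool_pos: [0.5822, 0.0009, 0.311]
orientation: [-1.865, -1.878, -0.587]
force: [-0.2, 0.0, -1.0]
opening: 0.0215
gripper_force: 60.0
```

```bash
python3 - <<'E'
from h import *
tipnow(); plan(gfor((581.3,-125,80),.4,35),.4,35)
E
```

```text
t 48.95 grasp [581.4  96.8 173.9] yawY 0.42 z [-0.005  0.573 -0.819] F [-0.2  0.  -1. ] op 21.5 q [-16.  12.  94.  34.  86. -22.]
tip [582.2 -21.9  82. ]
turn [-0.05  0.01 -0.01] shift before turn [-85.6  -1.8 -57.5] after [-85.6  -1.8 -57.5]
```

>>> {"fn": "drive_tool", "kwargs": {"moves": [10,-16,-0.4,-9.6,0,0,0,10,-16,-0.4,-11.1,0,0,0,10,-16,-0.3,-11.1,0,0,0,10,-16,-0.2,-11.1,0,0,0,10,-14,-0.2,-9.7,0,0,0,10,-8.6,0,-6,0,0,0,10,0,0,0,0,0,0,10,0,0,0,0,0,0]}}

```text
t: 49.75
tool_pos: [0.5814, -0.1021, 0.3086]
orientation: [-1.865, -1.877, -0.586]
force: [-0.7, 0.7, -1.1]
opening: 0.0217
gripper_force: 60.0
```

>>> {"fn": "drive_tool", "kwargs": {"moves": [10,8,0,-11,0,0,0,10,9,0,-13,0,0,0,10,9,0,-13,0,0,0,10,8.4,0,-12,0,0,0,10,0,0,0,0,0,0,10,0,0,0,0,0,0]}}

```text
t: 50.35
tool_pos: [0.5816, -0.1021, 0.3693]
orientation: [-1.865, -1.879, -0.586]
force: [-0.9, 0.2, -2.2]
opening: 0.0218
gripper_force: 60.0
```

```bash
python3 - <<'E'
from h import *
tipnow()
for n in ("side","top"): print(n); scraps(n,"x"+n)
plan((424,-270,240),6.0)
E
```

```text
t 50.35 grasp [580.8  -6.3 232.1] yawY 0.44 z [-0.005  0.573 -0.82 ] F [-0.9  0.2 -2.2] op 21.8 q [-25.  13.  87.  31.  96. -26.]
tip [ 581.7 -125.1  140.3]
side
blue [386, 254, 23, 13, 74] med [ 681. -101.   34.] lo [ 654. -117.   31.] hi [715. -96.  65.]
blue [391, 266, 24, 21, 234] med [ 670. -137.   23.] lo [ 658. -161.   19.] hi [ 682. -107.   25.]
blue [349, 281, 110, 55, 333] med [ 558. -254.   34.] lo [ 546. -258.   31.] hi [ 705. -100.   36.]
orange [358, 287, 26, 20, 99] med [ 571. -143.   13.] lo [ 567. -162.    8.] hi [ 591. -103.   22.]
green [377, 266, 24, 27, 310] med [ 632. -131.   32.] lo [ 618. -157.   23.] hi [ 646. -105.   40.]
red [376, 278, 26, 19, 83] med [ 621. -130.   12.] lo [ 618. -162.    8.] hi [ 641. -104.   15.]
top
turn [  1.53 -34.99  -5.45] shift before turn [-114.2 -158.7 -127.7] after [-150.6 -174.   -39.6]
```

>>> {"fn": "drive_tool", "kwargs": {"moves": [10,0,0,0,0,-7,0,10,0,0,0,0,-7,0,10,0,0,0,0,-7,0,10,0,0,0,0,-7,0,10,0,0,0,0,-7,0,10,0,0,0,0,0,-5.5,10,0,0,-20,0,0,0,10,0,0,-10,0,0,0]}}

```text
t: 51.25
tool_pos: [0.5815, -0.1018, 0.3986]
orientation: [-2.101, -2.332, 0.003]
force: [0.5, 0.1, -1.5]
opening: 0.0219
gripper_force: 60.0
```

```bash
python3 - <<'E'
from h import *
now(); plan((424,-270,240),6.0)
E
```

```text
t 51.25 grasp [ 581.  -101.8  231.3] yawY 5.95 z [-0.003  0.    -1.   ] F [ 0.5  0.1 -1.5] op 21.9 q [-15.   6.  87.  -0.  87. -21.]
turn [-0.16 -0.04 -0.05] shift before turn [-150.9 -174.1   -8.4] after [-150.8 -174.2   -8.7]
```

>>> {"fn": "drive_tool", "kwargs": {"moves": [10,-25,-29,0,0,0,0,10,-25,-29,0,0,0,0,10,-25,-29,0,0,0,0,10,-25,-29,0,0,0,0,10,-25,-29,0,0,0,0,10,-25,-29,0,0,0,0,10,0,0,0,0,0,0,10,0,0,0,0,0,0]}}

```text
t: 52.05
tool_pos: [0.4235, -0.2699, 0.3986]
orientation: [-2.106, -2.329, 0.001]
force: [0.7, 0.2, -1.3]
opening: 0.0218
gripper_force: 60.0
```

```bash
python3 - <<'E'
from h import *
now(); plan((424,-270,25),6.0)
c=cam("top","t7"); hsv=cv2.cvtColor(c["color"],cv2.COLOR_RGB2HSV); H,S,V=[hsv[...,i].astype(int) for i in range(3)]
v,u=np.mgrid[0:480,0:640]
try: print("red",rect(c,(u>380)&(u<540)&(v>280)&(v<370)&((H<8)|(H>172))&(S>150),.031))
except Exception as e: print(e)
print("blade",rect(c,(u>370)&(u<450)&(v>300)&(v<355)&(S<60)&(V>60),.006))
for n in ("wrist",):
    c=cam(n); hsv=cv2.cvtColor(c["color"],cv2.COLOR_RGB2HSV); H,S=hsv[...,0].astype(int),hsv[...,1].astype(int)
    print("wred",rect(c,((H<8)|(H>172))&(S>150),.031))
scraps("top")
E
```

```text
t 52.05 grasp [ 423.2 -269.8  231.3] yawY 5.77 z [-0.002  0.    -1.   ] F [ 0.7  0.2 -1.3] op 21.8 q [-38.  -8. 101.  -0.  87. -44.]
turn [-0.1  -0.04 -0.23] shift before turn [ -0.3   0.8 206.3] after [-1.000e-01  5.000e-01  2.063e+02]
red (((352.8456726074219, -364.93426513671875), (8.55876350402832, 39.05170440673828), 1.627495527267456), array([472, 321,  19,   5,  85], dtype=int32))
blade (((338.5479431152344, -235.21142578125), (115.62970733642578, 136.0494384765625), 1.6537859439849854), array([ 388,  301,   62,   54, 2230], dtype=int32))
wred (((347.0346374511719, -329.31903076171875), (24.601667404174805, 91.59912109375), 4.55122184753418), array([ 213,  227,   31,   96, 2550], dtype=int32))
blue [372, 156, 61, 77, 276] med [ 567. -253.   35.] lo [ 546. -257.   31.] hi [ 698. -141.   39.]
blue [373, 171, 16, 13, 182] med [ 670. -144.   25.] lo [ 659. -158.   21.] hi [ 682. -127.   28.]
yellow [372, 168, 15, 3, 30] med [ 692. -140.   14.] lo [ 689. -154.   12.] hi [ 694. -127.   18.]
green [371, 188, 16, 12, 165] med [ 632. -140.   31.] lo [ 620. -156.   23.] hi [ 643. -126.   36.]
```

>>> {"fn": "drive_tool", "kwargs": {"moves": [10,0,0.5,30,0,0,0,10,0,0,45,0,0,0,10,0,0,45,0,0,0,10,0,0,40,0,0,0,10,0,0,25,0,0,0,10,0,0,10,0,0,0,10,0,0,4,0,0,0,10,0,0,0,0,0,0]}}

```text
t: 53.0
tool_pos: [0.4249, -0.2692, 0.2006]
orientation: [-2.102, -2.334, 0.002]
force: [0.2, 0.7, 0.2]
opening: 0.0215
gripper_force: 60.0
```

>>> {"fn": "drive_tool", "kwargs": {"moves": [10,0,0,0,0,0,0]}}

```text
t: 53.1
tool_pos: [0.4251, -0.2697, 0.2016]
orientation: [2.102, 2.333, -0.002]
force: [-0.2, 0.8, -0.9]
opening: 0.0215
gripper_force: 60.0
```

Lower another 9.5 mm, release and rise.

>>> {"fn": "drive_tool", "kwargs": {"moves": [10,0,0,5,0,0,0,10,0,0,4,0,0,0,10,0,0,0.8,0,0,0,10,0,0,0,0,0,0,40,0,0,0,0,0,0,40,0,0,0,0,0,0,40,0,0,0,0,0,0,40,0,0,0,0,0,0]}}

```text
t: 53.9
tool_pos: [0.424, -0.2692, 0.1899]
orientation: [-2.102, -2.332, 0.002]
force: [0.0, 0.6, 0.3]
opening: 0.0395
gripper_force: 0.0
```

>>> {"fn": "drive_tool", "kwargs": {"moves": [45,0,0,-10,0,0,0,45,0,0,-30,0,0,0,45,0,0,-40,0,0,0,45,0,0,-40,0,0,0,45,0,0,-40,0,0,0,45,-45,0,-10,0,0,0,45,-45,0,0,0,0,0,45,-45,0,0,0,0,0]}}

```text
t: 54.7
tool_pos: [0.4387, -0.405, 0.3623]
orientation: [2.101, 2.333, -0.003]
force: [0.8, -0.1, 0.7]
opening: 0.0447
gripper_force: 0.0
```

>>> {"fn": "drive_tool", "kwargs": {"moves": [45,-45,0,0,0,0,0,45,0,0,0,0,0,0,45,0,0,0,0,0,0]}}

```text
t: 55.0
tool_pos: [0.4427, -0.449, 0.3597]
orientation: [-2.103, -2.33, 0.001]
force: [0.2, 0.2, -0.4]
opening: 0.045
gripper_force: 0.0
```

```bash
python3 - <<'E'
from h import *
now()
for n in ("top","side"): print(n); scraps(n,"f"+n)
c=dict(np.load("pics/ftop.npz")); P=cloud(c)*1000
hsv=cv2.cvtColor(c["color"],cv2.COLOR_RGB2HSV); H,S,V=[hsv[...,i].astype(int) for i in range(3)]
v,u=np.mgrid[0:480,0:640]
mt=(u>365)&(u<540)&(v>250)&(v<365)
print("red",rect(c,mt&((H<8)|(H>172))&(S>150),.031)); print("spbl",rect(c,mt&(S<60)&(v>300),.006)); print("wood",rect(c,cv2.erode((mt&(u>379)&(u<512)&(v>264)&(v<310)&(H>8)&(H<25)&(S>60)).astype(np.uint8),np.ones((3,3))),.029))
q=P[mt&(P[...,2]>12)]; print("mat tall z",np.percentile(q[:,2],[50,95,100]))
# white in tray: tall pixels inside
m=(P[...,0]>556)&(P[...,0]<605)&(P[...,1]>-250)&(P[...,1]<-100)&(P[...,2]<60); 
for y in range(-200,-110,12):
    k=m&(abs(P[...,1]-y)<6); print(y,[np.median(P[...,2][k&(abs(P[...,0]-x)<5)]).round(0) for x in (562,572,582,592,602)])
m=(P[...,2]>33)&(P[...,2]<60)&(v>200)&(v<300)
for mm in (m&(u>85)&(u<147),m&(u>=147)&(u<215)): print("triv",rect(c,mm,.043)[0])
# near slot: depth along slot
print("slot z",[[np.median(P[...,2][(abs(P[...,0]-x)<4)&(abs(P[...,1]-y)<8)]).round(0) for y in (-100,-60,-20,20,60,100)] for x in (580,631,681)])
E
```

```text
t 55.0 grasp [ 442.3 -448.8  192.4] yawY 5.84 z [-0.003  0.001 -1.   ] F [ 0.2  0.2 -0.4] op 45.0 q [-50.  14.  83.  -0.  83. -56.]
top
blue [372, 156, 61, 77, 272] med [ 565. -253.   35.] lo [ 546. -257.   31.] hi [ 698. -141.   39.]
blue [373, 171, 16, 13, 183] med [ 671. -145.   24.] lo [ 659. -158.   21.] hi [ 682. -127.   28.]
yellow [372, 168, 15, 3, 30] med [ 692. -140.   15.] lo [ 689. -154.   12.] hi [ 694. -127.   19.]
green [371, 188, 16, 12, 165] med [ 632. -140.   31.] lo [ 620. -156.   25.] hi [ 643. -126.   36.]
side
blue [386, 254, 24, 13, 73] med [ 680. -100.   34.] lo [ 653. -117.   32.] hi [712. -96.  64.]
blue [391, 266, 24, 21, 238] med [ 669. -136.   22.] lo [ 658. -162.   19.] hi [ 682. -107.   25.]
blue [349, 281, 84, 55, 258] med [ 550. -223.   34.] lo [ 546. -258.   32.] hi [627. -99.  36.]
orange [358, 287, 26, 20, 97] med [ 572. -142.   13.] lo [ 567. -162.    9.] hi [ 590. -103.   23.]
green [377, 267, 24, 26, 305] med [ 632. -131.   32.] lo [ 619. -156.   23.] hi [ 645. -105.   40.]
red [376, 278, 26, 19, 81] med [ 621. -128.   12.] lo [ 618. -161.    9.
[... 882 characters left out ...]
oat64(6.0), np.float64(5.0)]
-152 [np.float64(6.0), np.float64(23.0), np.float64(27.0), np.float64(26.0), np.float64(5.0)]
-140 [np.float64(6.0), np.float64(30.0), np.float64(31.0), np.float64(30.0), np.float64(5.0)]
-128 [np.float64(6.0), np.float64(32.0), np.float64(35.0), np.float64(35.0), np.float64(6.0)]
-116 [np.float64(nan), np.float64(nan), np.float64(nan), np.float64(nan), np.float64(nan)]
triv ((472.1226501464844, 422.4450988769531), (95.94902038574219, 99.27538299560547), 15.684438705444336)
triv ((498.239990234375, 314.0694274902344), (96.41949462890625, 97.14410400390625), 14.784308433532715)
slot z [[np.float64(77.0), np.float64(78.0), np.float64(78.0), np.float64(78.0), np.float64(77.0), np.float64(77.0)], [np.float64(78.0), np.float64(77.0), np.float64(76.0), np.float64(77.0), np.float64(76.0), np.float64(78.0)], [np.float64(77.0), np.float64(77.0), np.float64(77.0), np.float64(78.0), np.float64(77.0), np.float64(78.0)]]
  return _methods._mean(a, axis=axis, dtype=dtype,
  ret = ret.dtype.type(ret / rcount)
```

All three slots read as bare floor (z 76–78), white lies on orange in the tray, both trivets are unmoved, and both tools are on the mat. Handing in.

```bash
python3 -c "
from plant import robot
print(robot.close_job())"
```

```text
the job is handed in; nothing more can be done
None
```

I handed the job in at about 55 s: by camera measurements, both trivets stand on the cork board, all six offcuts are in the tray, and both tools lie on the mat. The hand-in returned no verdict, I didn't re-measure the bystanders at the end, and I viewed 17 pictures, over your limit of 14.

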